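# Open the slide-lid box and find the sleeve that fits the gauge pin

### The arm

A 7-joint arm with a two-finger parallel gripper is mounted at the origin on the work surface. World frame = base frame: x ahead of the robot, y to its left, z up, the work surface at z = 0. Lengths are in m, angles in rad, forces in N, time in s.
With the tool pointing down it reaches from about 0.425 to 0.925 m from the base axis. Payload 6.8 kg.
Tool frame: the origin (TCP) lies midway between the tips of the shut fingers; the grasp point (between the pads) lies 19 mm behind it; z points along the fingers, y is the direction in which the jaws open and shut (so a half turn about z gives the same grasp; the last joint's range is limited). The gripper opens to 85 mm and grips with 20 to 120 N. Pads are 22 mm wide; open, the fingers measure 114 mm over their backs; the gripper's body (76 mm by 85 mm) begins 54 mm behind the grasp point. The pads swing forward as they close: fully open they stand 13 mm farther back than shut.
Start: joints at [-1.367, 0.477, 0.022, 1.555, -0.011, 1.109, -0.083], TCP at [0.207, 0.642, 0.231] pointing down, gripper open.
Joint ranges: [-2.96, 2.96], [-0.34, 2.1], [-1.41, 1.46], [0.24, 2.44], [-1.37, 4.51], [0.17, 1.92], [-2.96, 2.96]. Speed limits (rad/s): [2.39, 2.39, 3.14, 3.14, 3.14, 3.14, 3.14].

### API

Orientations are given as a unit quaternion [w, x, y, z].
In Python, from station import bot gives the robot as it stands. The module is installed in compiled form; this text tells all that it offers.
- The arm moves only by the tool play_rows, never from a script. Its argument "motion" is a list of rows, each a list of 2 entries, a list of its own where there are three numbers: the shift along the tool's x, y, z as a fraction of full scale, then the turn, a rotation vector about the tool's x, y, z as a fraction of full scale. In form: [[[tx, ty, tz], [rx, ry, rz]], ...]. A call has 1 to 8 rows; each row is the pose to reach, as a shift and turn from the pose measured when the call began, along the tool's axes at that moment, turning the shorter way round; what a row does not reach only later rows make up. Full scale, the value 1, is 400 mm for a shift and 360 degrees for a turn. A row lasts 1/10 s, in which the tool goes at most 50 mm and 8.59 degrees, less where a joint would pass 70% of its speed; a pose out of reach is approached as far as the arm can. A call with a number of a shift or a turn outside -1 to 1 is refused whole. A call with a gripper value outside its range is refused whole. "fingers" is the finger opening in mm, from 0 to 85.4, set as the call begins (left out, the last holds). The fingers move at their own pace and stop on an object; "grip_force" is the grip in N (left out, the last holds). Time passes only in rows, so rows that repeat a pose let the fingers close. It gives the time, the measured TCP pose, the force and the opening at its end, in the units of the state.
- bot.get_obs(): the state, without advancing time (a new reading comes with each control period).
- bot.read_camera(name): name is "scene" or "top" or "wrist"; returns a dict with "pixels" (384x512x3 uint8, red, green, blue), "range_z" (384x512 float32, m along the optical axis (not along the pixel's ray), 0 where there is no reading), "fovy" (degrees; the focal length in pixels is half the picture's height over the tangent of half this angle, whatever the lens; pixels are square), "cx", "cy" (the principal point, pixels), "pose" (4x4, takes a point from camera to world coordinates). Camera axes: x right, y down, z forward; pixel columns grow to the right and rows downward; lengths in m; the calibration is good to about 2 mm. The wrist camera is an equidistant fisheye: a pixel r from the principal point sees the ray r / f radians off the axis. A picture is of the moment at which its call begins.
- bot.hand_in(): hands the job in, once; it reports no verdict.
The state is a dict: "t": time; "q": joint angles; "joint_vel": joint speeds; "joint_torque": joint torques, N m; "eef_pos": TCP position; "tool_rot": TCP orientation; "contact_force": force on the tool from outside, world axes, zero at the start; "torque": the same for the moment, N m; "gripper_width": opening from 0.0 (shut) to 1.0 (fully open).
Only numpy, scipy, OpenCV 4.12 (cv2) and the standard library are available. Lean on these libraries where they do the work, as an engineer would, in place of code of your own. Each camera call takes 0.05 s, during which the arm holds its last target.

### The job

Open the sloping wooden parts box: raise the lip end of its lid just clear of the end lip, slide the lid down and out of its grooves without forcing it, and set it down flat, handle up, centred on the rubber mat (do not drop it). Then fit the wide-bored aluminium sleeve from the box all the way down over the steel gauge pin, upright on its block, leave the narrow-bored sleeve (too tight for the pin) in the box, and let go. Leave the glue bottle, wheel and screwdriver where they are.

Things in the scene. Friction and masses are not known exactly. Their poses are not given: they have to be found in the camera images.
- box: Fixed open wooden box, outside 182 mm along the slope, 180 wide, 59 deep, on a stand so that its top slopes 0.49 rad down towards its lip end, the robot's side. This frame stands level: origin on the bench under the box, z up, -x to the lip end. Highest point 160 mm, lip top 64 mm above the bench.
- box_ledge (a point): Centre of the opening, at the level of the two side ledges on which the lid lies. Sloping frame, as for all box points: x up the slope away from the lip, y across to the left, z square off the slope. Inside the box: |x| under 83, |y| under 78 mm, floor at z = -36; rear wall's top at z = +9.
- box_lip (a point): Middle of the top of the end lip (8 mm thick along x), 87 mm down the slope from box_ledge and 4 mm above the ledges: the lid's lip end must rise over 4 mm (at most about 9; aim for 6 to 7, that is turning the lid 0.04 rad up about its rear edge) before it can slide out over it, down the slope. Sloping frame.
- box_strips (a point): Midway between the front ends of two 16 mm wide strips that overhang the lid's side edges (|y| 74 to 90 mm) from here to the rear wall, 80 mm; they form the grooves. Underside (this point) 9 mm above the ledges: 4 mm play over the 5 mm lid. Once slid about 72 mm towards -x the lid is clear of them and lifts off. Sloping frame.
- box_floor (a point): Point on the inner floor midway between two dowels, 5 mm thick and 8 tall, at y = +38 and -38 mm, square to the floor. A sleeve stands over each; lift it over 8 mm square to the floor to free it. Sloping frame.
- lid: Loose plywood lid, 162 mm (x) by 166 (y) by 5 thick, 0.08 to 0.17 kg, with a wooden bar handle on top. Origin at the centre of its underside; z out of its top; -x is its lip end. At the start it lies shut on the ledges against the lip, with about 3 mm of play to the rear wall.
- lid_handle (a point): Centre of the lid's bar handle: 14 mm thick along the lid's x, 90 mm long across (y), 30 mm tall; it stands on the lid's top, this point 20 mm above the lid's underside (15 above its top face) and 45 mm from the lid's centre towards the lip end. Axes as the lid's. Pinch it across its 14 mm thickness with the tool square to the sloping lid.
- sleeve_wide_mid (a point): Centre (half-way up) of the loose aluminium sleeve that fits: 26 mm outside diameter, 30 mm tall, through bore 13 mm, 35 g. z is its axis, square to the box's floor at the start. It stands over one of the dowels in the box (either one), under the lid, with up to 4 mm of slack.
- sleeve_narrow_mid (a point): Centre of the other loose sleeve: same outside (26 mm diameter, 30 tall), but its bore is 8 mm, too small for the pin. It stands over the other dowel and ends in the box.
- gauge_seat (a point): Foot of the fixed steel gauge pin, at the centre of the top of its 70 x 70 x 20 mm steel block on the bench (this point is 20 mm above the bench). The pin is 10 mm thick and 36 mm tall, the last 6 mm tapering to 6 mm; z up. A sleeve that is fully home stands on the block, its centre 15 mm above this point.
- mat: Fixed rubber mat, 220 x 220 mm, 2 mm thick, flat on the bench; origin at the centre of its underside, axes along its edges. The mat lies to one side of the box and the gauge to the other; which is which varies.
- glue: Bystander: white glue bottle, 40 mm diameter, 100 tall, standing; origin under its centre.
- wheel: Bystander: model aircraft wheel, 72 mm diameter, 22 thick, lying flat; origin under its centre.
- driver: Bystander: screwdriver, 160 mm long, lying along its x.
Things that resemble listed ones, but are neither listed nor needed, are in the scene too. Of the things shaped like the lid, the plywood one is meant. There is more than one size of the part that bears gauge_seat; the job needs the larger.

How it is judged:
By the outcome, as a careful person would: the job done as asked, in the order asked, and still so for the second after the job is handed in, with the robot touching nothing.
It also fails if it takes over 61 s, if anything falls off the work surface, if the arm or the gripper's body presses on something with over 40 N, if the wrist force passes 120 N, or if a joint passes its speed limit or range.

## Working session

There is one attempt and no reset: what is moved stays moved. The work goes in short steps, Python scripts to look and compute and a tool call to move; the robot and the scene stay as the last step left them, time stands still between calls to the robot, and variables do not carry over. Pictures are saved under pics/ and viewed, and the job is handed in when it is done.

Besides the shell and the picture viewer there is one more tool, called as name([rows], argument=value, ...), one row to a line, values as JSON. play_rows: Moves the arm, as the interface text tells. Shift numbers are shares of 400 mm and turn numbers shares of 360 degrees, none past 1 either way. Its arguments: {"type":"object","properties":{"motion":{"type":"array"},"fingers":{"type":"number"},"grip_force":{"type":"number"}},"required":["motion"]}

```bash
mkdir -p pics; ls
cat > h.py <<'E'
import numpy as np, cv2, json
from station import bot
from scipy.spatial.transform import Rotation as R
def snap(name,fn):
    c=bot.read_camera(name); np.savez(''+fn+'.npz',**c); cv2.imwrite('pics/'+fn+'.png',cv2.cvtColor(c['pixels'],cv2.COLOR_RGB2BGR)); return c
def load(fn): return dict(np.load(''+fn+'.npz'))
def pts(c):
    H,W=c['range_z'].shape; f=H/2/np.tan(np.radians(float(c['fovy']))/2)
    u,v=np.meshgrid(np.arange(W),np.arange(H)); z=c['range_z']
    X=np.stack([(u-c['cx'])/f*z,(v-c['cy'])/f*z,z],-1)
    P=X@c['pose'][:3,:3].T+c['pose'][:3,3]; P[z==0]=np.nan; return P
def crop(fn,x0,y0,x1,y1,k,out):
    im=cv2.imread('pics/'+fn+'.png')[y0:y1,x0:x1]; cv2.imwrite('pics/'+out+'.png',cv2.resize(im,None,fx=k,fy=k,interpolation=cv2.INTER_CUBIC))
def rq(o): q=o['tool_rot']; return R.from_quat([q[1],q[2],q[3],q[0]])
E
python3 - <<'E'
from h import *
o=bot.get_obs(); print({k:np.round(v,3).tolist() for k,v in o.items()})
for n in ['scene','top','wrist']:
    c=snap(n,n+'0'); print(n,c['fovy'],c['cx'],c['cy'],np.round(c['pose'],3).tolist())
E
```

```text
pics
{'t': 0.0, 'q': [-1.367, 0.478, 0.022, 1.556, -0.012, 1.109, -0.083], 'joint_vel': [-0.002, 0.002, 0.0, -0.0, -0.001, -0.0, -0.0], 'joint_torque': [0.0, -59.646, 1.608, -28.12, 0.012, 0.009, -0.0], 'eef_pos': [0.207, 0.642, 0.23], 'tool_rot': [-0.0, 0.155, 0.988, -0.001], 'contact_force': [0.388, 0.07, 0.57], 'torque': [-0.037, 0.033, -0.03], 'gripper_width': 1.002}
scene 51.93421216093831 261.6510322340981 184.0827129621494 [[0.439, 0.722, -0.535, 1.041], [0.898, -0.363, 0.247, -0.229], [-0.015, -0.589, -0.808, 0.885], [0.0, 0.0, 0.0, 1.0]]
top 50.706036890903945 254.97031512978276 189.64451032540265 [[-0.028, -0.99, 0.14, 0.347], [-1.0, 0.026, -0.017, 0.035], [0.013, -0.141, -0.99, 1.24], [0.0, 0.0, 0.0, 1.0]]
wrist 65.70646984690485 258.59690727235375 189.57680060186692 [[0.307, 0.918, 0.25, 0.143], [0.952, -0.295, -0.082, 0.662], [-0.001, 0.263, -0.965, 0.373], [0.0, 0.0, 0.0, 1.0]]
```

View pics/top0.png

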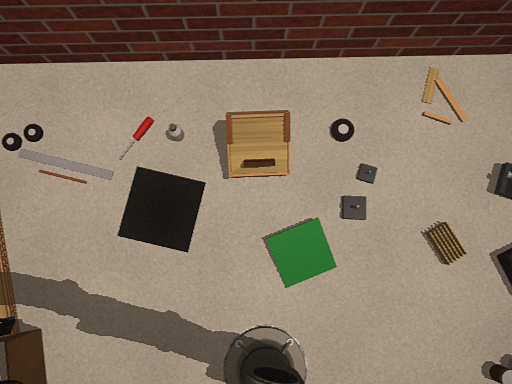

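View pics/scene0.png

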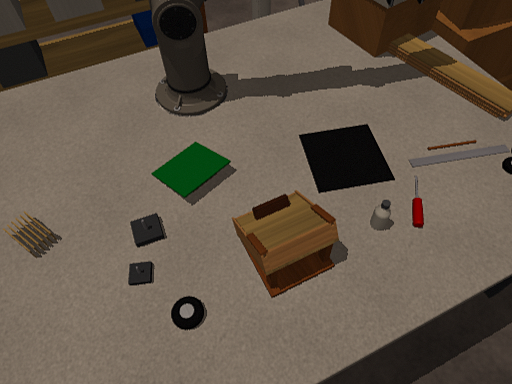

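View pics/wrist0.png

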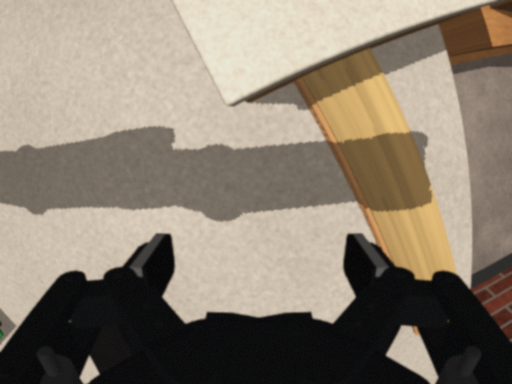

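The top view shows:
- **Box:** at (258,143), with the plywood lid and its dark handle at (259,163).
- **Lid-like things:** the plywood lid in the box and a green square at (301,252). The plywood one is meant.
- **Mat:** black, at (162,209).
- **Pin blocks:** (353,207) is the larger and (367,173) the smaller. I'll confirm this in a crop.
- **Bystanders:** glue (175,131), driver (137,137) and wheel (342,129).

Run:
```python
from h import *
crop('top0',215,95,385,225,4.5,'c1')
crop('scene0',110,170,350,310,3.3,'c2')
c=load('top0');P=pts(c)
for n,(u,v) in dict(mat=(162,209),big=(345,213),small=(362,178),green=(301,252),bench=(230,240)).items(): print(n,np.round(P[v,u],4))
# mat by colour
px=c['pixels'].astype(int); m=(px.sum(-1)<90); m[:150]=0;m[260:]=0;m[:,:110]=0;m[:,215:]=0
cnt=max(cv2.findContours(m.astype(np.uint8),cv2.RETR_EXTERNAL,cv2.CHAIN_APPROX_NONE)[0],key=cv2.contourArea)
mm=np.zeros(m.shape,np.uint8);cv2.drawContours(mm,[cnt],-1,1,-1)
q=P[mm>0]; r=cv2.minAreaRect((q[:,:2]*1000).astype(np.float32)); print('mat',r,np.nanmean(q,0))
# big block
for nm,(x0,x1,y0,y1) in dict(big=(335,372,190,226),small=(353,382,160,188)).items():
    s=P[y0:y1,x0:x1].reshape(-1,3); s=s[(s[:,2]>.014)&(s[:,2]<.026)]; print(nm,cv2.minAreaRect((s[:,:2]*1000).astype(np.float32)),s.mean(0),len(s))
    s=P[y0:y1,x0:x1].reshape(-1,3); s=s[(s[:,2]>.03)]; print(s.mean(0),s[:,2].max(),len(s))
```

```text
mat [ 0.4707  0.3002 -0.0006]
big [ 0.4415 -0.2554  0.022 ]
small [ 0.5483 -0.3158  0.0156]
green [ 0.329  -0.1172  0.0233]
bench [ 0.3707  0.0941 -0.0013]
mat ((nan, nan), (0.0, 0.0), 0.0) [0.47025146 0.30130191 0.00099143]
big ((459.2809143066406, -283.43731689453125), (70.90055847167969, 70.14859008789062), 86.27277374267578) [ 0.45938669 -0.28393677  0.01873484] 505
[ 0.45899205 -0.28219626  0.04961584] 0.056788757177689275 12
small ((565.5022583007812, -330.9831237792969), (51.2633171081543, 49.594993591308594), 71.92620849609375) [ 0.56498327 -0.33207862  0.01594106] 97
[ 0.56464134 -0.33191226  0.03602962] 0.03799014840863291 5
```

View pics/c1.png

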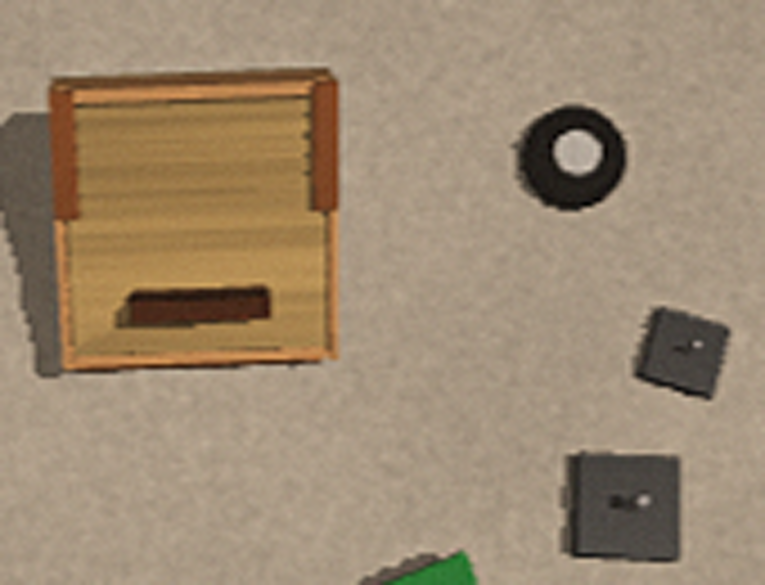

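View pics/c2.png

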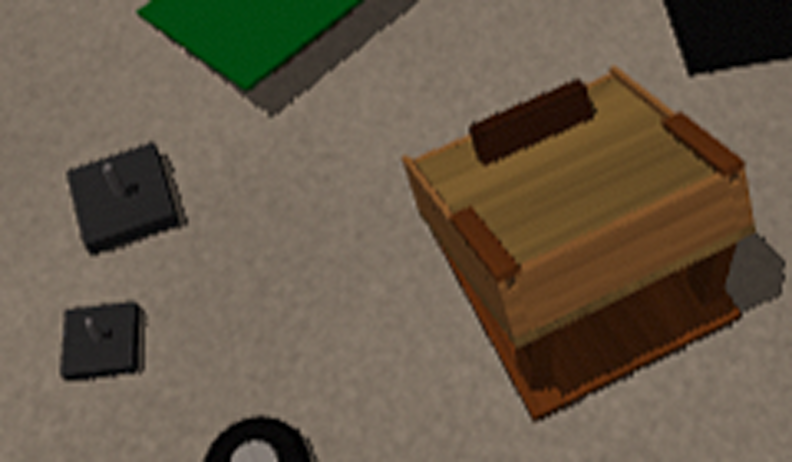

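The crop confirms it: the block at (353,207) measures 70×70 and carries the tall pin, so it is the gauge. The other is 50 mm across. Next I fit the box and mat poses.

Run:
```python
from h import *
o=bot.get_obs(); M=rq(o).as_matrix(); print('tool',np.round(M,3).tolist())
for cam in ['top0','scene0']:
    c=load(cam);P=pts(c); px=c['pixels'].astype(int)
    S=P.reshape(-1,3); col=px.reshape(-1,3); ok=~np.isnan(S[:,0])
    # mat
    k=ok&(col.sum(1)<75)&(np.abs(S[:,0]-.47)<.17)&(np.abs(S[:,1]-.30)<.17)&(S[:,2]<.012)
    print(cam,'mat',cv2.minAreaRect((S[k,:2]*1000).astype(np.float32)),k.sum())
    # box region
    k=ok&(np.abs(S[:,0]-.62)<.16)&(np.abs(S[:,1]-.02)<.15)&(S[:,2]>.05)
    B=S[k];C=col[k]
    # ransac plane near lid
    n=np.array([-np.sin(.49),0,np.cos(.49)])
    rng=np.random.default_rng(0);best=0
    for i in range(400):
        a=B[rng.choice(len(B),3,False)];nn=np.cross(a[1]-a[0],a[2]-a[0]);l=np.linalg.norm(nn)
        if l<1e-6: continue
        nn/=l; nn*=np.sign(nn[2]);
        if nn@n<.95: continue
        inl=np.abs((B-a[0])@nn)<.002
        if inl.sum()>best: best=inl.sum();bi=inl
    Q=B[bi]; cen=Q.mean(0);nn=np.linalg.svd(Q-cen)[2][2]; nn*=np.sign(nn[2]); print('plane n',nn,'tilt',np.arccos(nn[2]),'yaw',np.degrees(np.arctan2(nn[1],-nn[0]))*-1,best,cen)
    yaw=np.arctan2(-nn[1],-nn[0])
    for yw in [yaw]:
        ex=np.array([np.cos(yw)*np.cos(.49),np.sin(yw)*np.cos(.49),np.sin(.49)]);ey=np.array([-np.sin(yw),np.cos(yw),0]);ez=np.cross(ex,ey)
        # outline of box top, in slope coords
        L=np.c_[(B-cen)@ex,(B-cen)@ey,(B-cen)@ez]
        t=L[(L[:,2]>-.012)&(L[:,2]<.012)]
        r=cv2.minAreaRect((t[:,:2]*1000).astype(np.float32)); print('outline',r,'->',cen+ex*r[0][0]/1000+ey*r[0][1]/1000)
        h=L[(L[:,2]>.020)&(L[:,2]<.045)]
        ht=h[h[:,2]>h[:,2].max()-.004]
        r2=cv2.minAreaRect((ht[:,:2]*1000).astype(np.float32)); print('handle top',r2,ht.mean(0),len(ht),'->',cen+ex*r2[0][0]/1000+ey*r2[0][1]/1000+ez*ht[:,2].mean())
```

```text
tool [[-0.952, 0.307, -0.0], [0.307, 0.952, -0.001], [-0.0, -0.001, -1.0]]
top0 mat ((471.75823974609375, 301.60528564453125), (217.96768188476562, 217.17196655273438), 75.2376708984375) 2283
plane n [-0.48026384 -0.01695584  0.87696017] tilt 0.501296657320689 yaw 2.022003149981564 1953 [0.63763945 0.00306902 0.10536907]
outline ((-0.7453079223632812, 0.8244400024414062), (179.6677703857422, 183.7780303955078), 88.92796325683594) -> [0.63695316 0.00386974 0.10501831]
handle top ((-45.16643524169922, -8.867767333984375), (65.35050964355469, 12.234967231750488), 86.20050048828125) [-0.04613285 -0.01109807  0.03276816] 27 -> [ 0.58271337 -0.00774345  0.113025  ]
scene0 mat ((473.55731201171875, 301.77532958984375), (219.00894165039062, 221.40789794921875), 75.27340698242188) 4290
plane n [-0.47234048 -0.00425821  0.88140589] tilt 0.4919660359920222 yaw 0.5165146229661653 2416 [0.64861899 0.00151472 0.1120447 ]
outline ((-11.479278564453125, 1.318023681640625), (187.1752166748047, 181.36253356933594), 0.35686376690864563) -> [0.63847898 0.00274138 0.10664225]
handle top ((-57.669830322265625, 0.7541999816894531), (88.65282440185547, 15.667511940002441), 88.2726058959961) [-0.05664861  0.00052583  0.02968298] 132 -> [0.58376126 0.00168425 0.11109405]
```

```bash
cat >> h.py <<'E'
YAW=np.radians(.9)
def box(yaw=None,led=(.640,.0033,.1014)):
    y=YAW if yaw is None else yaw
    ex=np.array([np.cos(y)*np.cos(.49),np.sin(y)*np.cos(.49),np.sin(.49)]);ey=np.array([-np.sin(y),np.cos(y),0]);ez=np.cross(ex,ey)
    return np.array(led),np.c_[ex,ey,ez]
def toolR(B): # tool y = box x, tool z=-box z
    return np.c_[B[:,1],B[:,0],-B[:,2]]
def plan(p,Rm,o=None):
    o=o or bot.get_obs(); A=rq(o)
    s=A.as_matrix().T@(np.array(p)-o['eef_pos'])/.4; r=(A.inv()*R.from_matrix(Rm)).as_rotvec()/(2*np.pi)
    print('t',round(o['t'],2),'row',np.round(s,4).tolist(),np.round(r,4).tolist(),'n',np.linalg.norm(s)*8,np.linalg.norm(r)*360/8.59)
def wpts(c):
    H,W=c['range_z'].shape; f=H/2/np.tan(np.radians(float(c['fovy']))/2)
    u,v=np.meshgrid(np.arange(W),np.arange(H)); dx=u-c['cx'];dy=v-c['cy'];r=np.hypot(dx,dy)+1e-9;t=r/f
    z=c['range_z'];rr=z*np.tan(t); X=np.stack([rr*dx/r,rr*dy/r,z],-1)
    P=X@c['pose'][:3,:3].T+c['pose'][:3,3]; P[z==0]=np.nan; return P
def st():
    o=bot.get_obs(); print({k:np.round(o[k],4).tolist() for k in ['t','q','eef_pos','contact_force','torque','gripper_width']})
E
python3 - <<'E'
from h import *
L,B=box(); p=L+B@[-.047,0,.095]; print(p); plan(p,toolR(B))
E
```

```text
[0.55383153 0.00194636 0.1631022 ]
t 0.15 row [-1.3163, -1.2568, 0.1705] [-0.0678, -0.0483, 0.1937] n 14.623044486542865 8.836617868264863
```

play_rows([
  [[-0.66,-0.63,0.0],[-0.03,-0.02,0.1]],
  [[-0.66,-0.63,0.0],[-0.03,-0.02,0.1]],
  [[-0.66,-0.63,0.0],[-0.03,-0.02,0.1]],
  [[-0.66,-0.63,0.0],[-0.03,-0.02,0.1]],
  [[-0.66,-0.63,0.0],[-0.03,-0.02,0.1]],
  [[-0.66,-0.63,0.0],[-0.03,-0.02,0.1]],
  [[-0.66,-0.63,0.0],[-0.03,-0.02,0.1]],
  [[-0.66,-0.63,0.0],[-0.03,-0.02,0.1]],
], fingers=50)

```text
t: 0.95
eef_pos: [0.3828, 0.3156, 0.2307]
tool_rot: [0.076, 0.454, 0.884, 0.08]
contact_force: [0.2, 0.7, 0.1]
gripper_width: 0.585
```

Run:
```python
from h import *
st();L,B=box(); p=L+B@[-.047,0,.095]; plan(p,toolR(B))
```

```text
{'t': 0.95, 'q': [-1.2032, 0.0674, 0.3289, 2.1378, 0.1328, 0.754, -0.3438], 'eef_pos': [0.3828, 0.3156, 0.2307], 'contact_force': [0.1754, 0.6929, 0.1217], 'torque': [-0.0132, 0.2524, -0.0249], 'gripper_width': 0.5848}
t 0.95 row [-0.8752, -0.148, 0.196] [-0.0399, -0.024, 0.093] n 7.272022377101139 4.360880870628744
```

play_rows([
  [[-0.875,-0.148,0.1],[-0.04,-0.024,0.093]],
  [[-0.875,-0.148,0.1],[-0.04,-0.024,0.093]],
  [[-0.875,-0.148,0.1],[-0.04,-0.024,0.093]],
  [[-0.875,-0.148,0.1],[-0.04,-0.024,0.093]],
  [[-0.875,-0.148,0.1],[-0.04,-0.024,0.093]],
  [[-0.875,-0.148,0.1],[-0.04,-0.024,0.093]],
  [[-0.875,-0.148,0.196],[-0.04,-0.024,0.093]],
  [[-0.875,-0.148,0.196],[-0.04,-0.024,0.093]],
])

```text
t: 1.75
eef_pos: [0.5381, 0.0278, 0.1784]
tool_rot: [0.167, 0.68, 0.693, 0.173]
contact_force: [-0.6, 0.7, 0.6]
gripper_width: 0.586
```

Run:
```python
from h import *
st();L,B=box(); p=L+B@[-.047,0,.095]; plan(p,toolR(B))
c=snap('wrist','w1')
```

```text
{'t': 1.75, 'q': [-0.7115, 0.1317, 0.5353, 2.3223, 0.0487, 0.2258, -0.2217], 'eef_pos': [0.5381, 0.0278, 0.1784], 'contact_force': [-0.601, 0.7196, 0.6274], 'torque': [0.0869, 0.5488, 0.06], 'gripper_width': 0.586}
t 1.75 row [-0.0656, 0.0158, 0.0513] [-0.0006, -0.001, 0.0004] n 0.67799374964123 0.05080498440366379
```

View pics/w1.png

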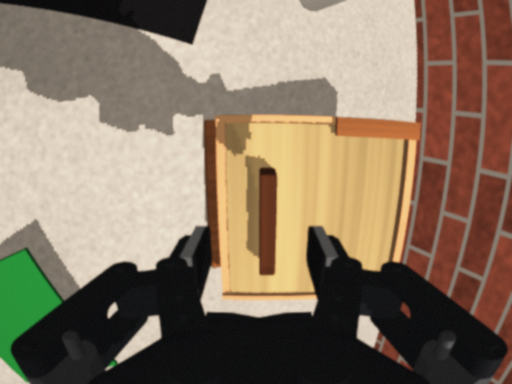

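The wrist picture shows the lid with its dark handle at about (268,222), between the jaws. Joints 4 and 6 are near their limits, so I'll fit a quick kinematic model to check reach along the slide.

```bash
cat > kin.py <<'E'
import numpy as np, itertools
from scipy.optimize import least_squares
from scipy.spatial.transform import Rotation as R
D=[([-1.367,.478,.022,1.556,-.012,1.109,-.083],[.207,.642,.2305],[0,.155,.988,-.001]),
([-1.2032,.0674,.3289,2.1378,.1328,.754,-.3438],[.3828,.3156,.2307],[.076,.454,.884,.08]),
([-.7115,.1317,.5353,2.3223,.0487,.2258,-.2217],[.5381,.0278,.1784],[.167,.68,.693,.173])]
Q=lambda w:R.from_quat([w[1],w[2],w[3],w[0]])
def fk(q,p,s):
    h,a,b,c,o1,o7=p[:6]
    T=R.identity();x=np.array([0,0,h]);seg=[0,a,0,b,0,c,0]
    ax='zyzyzyz';L={1:a,3:b,6:c}
    for i in range(7):
        T=T*R.from_euler(ax[i],s[i]*q[i]+(o1 if i==0 else o7 if i==6 else 0))
        if i==2:x=x+T.apply([0,0,a])
        if i==4:x=x+T.apply([0,0,b])
        if i==6:x=x+T.apply([0,0,c])
    return x,T
def res(p,s):
    r=[]
    for q,x,w in D:
        X,T=fk(q,p,s); r+=list((X-x)*1);r+=list((T.inv()*Q(w)).as_rotvec()*.3)
    return np.array(r)
E
python3 - <<'E'
from kin import *
out=[]
for s1,s3,s5,s7 in itertools.product([1,-1],repeat=4):
  s=[s1,1,s3,1,s5,1,s7]
  for o7 in [0,1.57,3.14,-1.57]:
   for o1 in [0,3.14,1.57,-1.57]:
    f=least_squares(res,[.35,.4,.4,.3,o1,o7],args=(s,)); out.append((f.cost,s,f.x))
out.sort(key=lambda t:t[0])
for o in out[:4]: print(o[0],o[1],np.round(o[2],4),np.round(res(o[2],o[1]),3))
E
```

```text
0.00015924344394775114 [-1, 1, -1, 1, -1, 1, -1] [ 0.3449  0.5272  0.4827  0.3654 -0.0976 -4.8056] [ 0.003 -0.002  0.001  0.    -0.    -0.001 -0.007  0.004 -0.001 -0.002
  0.006 -0.001  0.003  0.002 -0.    -0.     0.013  0.002]
0.00015924344394775328 [-1, 1, -1, 1, -1, 1, -1] [ 0.3449  0.5272  0.4827  0.3654 -0.0976  1.4776] [ 0.003 -0.002  0.001  0.    -0.    -0.001 -0.007  0.004 -0.001 -0.002
  0.006 -0.001  0.003  0.002 -0.    -0.     0.013  0.002]
0.00015924344394775458 [-1, 1, -1, 1, -1, 1, -1] [ 0.3449  0.5272  0.4827  0.3654 -0.0976  1.4776] [ 0.003 -0.002  0.001  0.    -0.    -0.001 -0.007  0.004 -0.001 -0.002
  0.006 -0.001  0.003  0.002 -0.    -0.     0.013  0.002]
0.00015924344394775553 [-1, 1, -1, 1, -1, 1, -1] [ 0.3449  0.5272  0.4827  0.3654 -0.0976  1.4776] [ 0.003 -0.002  0.001  0.    -0.    -0.001 -0.007  0.004 -0.001 -0.002
  0.006 -0.001  0.003  0.002 -0.    -0.     0.013  0.002]
```

```bash
cat >> kin.py <<'E'
S=[-1,1,-1,1,-1,1,-1]
def fk2(q,p):
    q=np.array(q)+np.r_[0,p[6:11],0]*np.array(S)
    return fk(q,p[:6],S)
def res2(p):
    r=[]
    for q,x,w in D:
        X,T=fk2(q,p); r+=list((X-x));r+=list((T.inv()*Q(w)).as_rotvec()*.3)
    return np.array(r+list(p[6:11]*1e-3))
def fit(): return least_squares(res2,np.r_[.3449,.5272,.4827,.3654,-.0976,1.4776,np.zeros(5)])
LO=np.array([-2.96,-.34,-1.41,.24,-1.37,.17,-2.96]);HI=np.array([2.96,2.1,1.46,2.44,4.51,1.92,2.96])
def ik(x,Rm,p,q0):
    Rt=R.from_matrix(Rm)
    def f(q):
        X,T=fk2(q,p); return np.r_[(X-x)*10,(T.inv()*Rt).as_rotvec()*3,(q-q0)*1e-3]
    s=least_squares(f,np.clip(q0,LO+.01,HI-.01),bounds=(LO,HI)); return s.x,np.linalg.norm(s.fun[:6])
E
python3 - <<'E'
from kin import *
from h import box,toolR
f=fit();p=f.x;print(np.round(p,4),f.cost,np.round(res2(p)[:18],4))
L,B=box();Rt=toolR(B)
q0=np.array(D[2][0])
for nm,v in dict(pre=[-.047,0,.095],grasp=[-.047,0,.009],s40=[-.087,0,.014],s80=[-.127,0,.014],s80up=[-.127,0,.07]).items():
    x=L+B@v; q,e=ik(x,Rt,p,q0); print(nm,np.round(x,3),np.round(q,3),round(e,5)); q0=q
    if nm in('s80','grasp'):
        for q3 in (-1.2,-.6,0,.6,1.2):
            qq=q0.copy();qq[2]=q3;a,e=ik(x,Rt,p,qq);print('   ',q3,np.round(a,2),round(e,4))
E
```

```text
[ 0.498   0.5222  0.536   0.4358 -0.1318  1.497  -0.0262  0.0418  0.1537
 -0.0177 -0.1322] 8.960798453848005e-05 [ 0.0036 -0.001   0.003   0.0016 -0.0013 -0.0038 -0.0048  0.0034 -0.0058
 -0.0015  0.0014  0.0026  0.0013  0.0015  0.0028 -0.0011  0.0066  0.0012]
pre [0.554 0.002 0.163] [-0.234  0.188  0.152  2.31  -0.772  0.17   0.691] 4e-05
grasp [0.594 0.003 0.087] [-0.205  0.416  0.123  2.172 -1.37   0.17   1.282] 0.2299
    -1.2 [-0.21  0.42  0.12  2.17 -1.37  0.17  1.28] 0.2299
    -0.6 [-0.21  0.42  0.12  2.17 -1.37  0.17  1.28] 0.2299
    0 [-0.21  0.42  0.12  2.17 -1.37  0.17  1.28] 0.2299
    0.6 [-0.21  0.42  0.12  2.17 -1.37  0.17  1.28] 0.2299
    1.2 [-0.21  0.42  0.12  2.17 -1.37  0.17  1.28] 0.2299
s40 [0.557 0.002 0.073] [-0.202  0.402  0.122  2.218 -1.37   0.17   1.286] 0.33909
s80 [0.521 0.001 0.054] [-0.194  0.403  0.116  2.254 -1.37   0.17   1.29 ] 0.46489
    -1.2 [-0.19  0.4   0.12  2.25 -1.37  0.17  1.29] 0.4649
    -0.6 [-0.19  0.4   0.12  2.25 -1.37  0.17  1.29] 0.4649
    0 [-0.19  0.4   0.12  2.25 -1.37  0.17  1.29] 0.4649
    0.6 [-0.19  0.4   0.12  2.25 -1.37  0.17  1.29] 0.4649
    1.2 [-0.19  0.4   0.12  2.25 -1.37  0.17  1.29] 0.4649
s80up [0.495 0.001 0.103] [-0.242  0.242  0.166  2.36  -1.37   0.17   1.292] 0.28961
```

The base model fits, but it is only good to about 5 mm and it suggests the wrist limit matters. I'll collect a few more settled joint/pose readings, high above everything.

play_rows([
  [[0,0.1,-0.2],[0.05,0.03,0.0]],
  [[0,0.1,-0.2],[0.05,0.03,0.0]],
  [[0,0.1,-0.2],[0.05,0.03,0.0]],
  [[0,0.1,-0.2],[0.05,0.03,0.0]],
])

```text
t: 2.2
eef_pos: [0.5406, 0.021, 0.2712]
tool_rot: [-0.005, 0.68, 0.722, 0.127]
contact_force: [1.1, -0.4, -0.2]
gripper_width: 0.586
```

```bash
cat > rec.py <<'E'
from h import *
o=bot.get_obs(); st()
import os
d=json.load(open('d.json')) if os.path.exists('d.json') else []
d.append([list(map(float,o['q'])),list(map(float,o['eef_pos'])),list(map(float,o['tool_rot']))]);json.dump(d,open('d.json','w'))
E
python3 rec.py
```

```text
{'t': 2.2, 'q': [-0.3973, 0.1337, 0.3941, 1.9758, -0.3117, 0.8945, 0.2276], 'eef_pos': [0.5406, 0.021, 0.2712], 'contact_force': [1.0907, -0.4139, -0.2059], 'torque': [-0.2289, 0.1294, 0.0261], 'gripper_width': 0.5859}
```

play_rows([
  [[-0.1,0.2,-0.1],[0.05,-0.06,0.05]],
  [[-0.1,0.2,-0.1],[0.05,-0.06,0.05]],
  [[-0.1,0.2,-0.1],[0.05,-0.06,0.05]],
  [[-0.1,0.2,-0.1],[0.05,-0.06,0.05]],
  [[-0.1,0.2,-0.1],[0.05,-0.06,0.05]],
])

```text
t: 2.7
eef_pos: [0.617, -0.0187, 0.3143]
tool_rot: [0.004, 0.784, 0.609, -0.119]
contact_force: [0.1, 1.4, -0.3]
gripper_width: 0.583
```

```bash
python3 rec.py
```

```text
{'t': 2.7, 'q': [-0.4827, 0.461, 0.5067, 1.4857, -0.0661, 1.4338, -0.2365], 'eef_pos': [0.617, -0.0187, 0.3143], 'contact_force': [0.1246, 1.3501, -0.3031], 'torque': [0.2651, -0.2627, -0.0229], 'gripper_width': 0.5834}
```

play_rows([
  [[0.3,0.1,-0.05],[-0.03,0.08,-0.06]],
  [[0.3,0.1,-0.05],[-0.03,0.08,-0.06]],
  [[0.3,0.1,-0.05],[-0.03,0.08,-0.06]],
  [[0.3,0.1,-0.05],[-0.03,0.08,-0.06]],
  [[0.3,0.1,-0.05],[-0.03,0.08,-0.06]],
  [[0.3,0.1,-0.05],[-0.03,0.08,-0.06]],
])

```text
t: 3.3
eef_pos: [0.6856, 0.0843, 0.3053]
tool_rot: [-0.095, 0.661, 0.732, 0.137]
contact_force: [0.0, -1.2, 0.7]
gripper_width: 0.59
```

```bash
python3 rec.py
```

```text
{'t': 3.3, 'q': [-0.2568, 0.4391, 0.282, 1.5106, -0.485, 1.2041, 0.2755], 'eef_pos': [0.6856, 0.0843, 0.3053], 'contact_force': [0.0065, -1.1642, 0.6774], 'torque': [-0.3512, 0.0657, -0.0209], 'gripper_width': 0.5895}
```

play_rows([
  [[-0.1,-0.3,-0.05],[-0.1,-0.05,0.02]],
  [[-0.1,-0.3,-0.05],[-0.1,-0.05,0.02]],
  [[-0.1,-0.3,-0.05],[-0.1,-0.05,0.02]],
  [[-0.1,-0.3,-0.05],[-0.1,-0.05,0.02]],
  [[-0.1,-0.3,-0.05],[-0.1,-0.05,0.02]],
])

```text
t: 3.8
eef_pos: [0.5669, 0.0235, 0.3002]
tool_rot: [0.178, 0.716, 0.637, 0.223]
contact_force: [0.1, -0.7, -0.9]
gripper_width: 0.585
```

```bash
python3 rec.py; cat d.json
```

```text
{'t': 3.8, 'q': [-0.4492, -0.0431, 0.2464, 2.1805, 0.2168, 0.438, -0.4871], 'eef_pos': [0.5669, 0.0235, 0.3002], 'contact_force': [0.0888, -0.7439, -0.9139], 'torque': [-0.0944, 0.4956, -0.0712], 'gripper_width': 0.5848}
[[[-0.3973404086676671, 0.1336744087245865, 0.39414347230750096, 1.9758054549065263, -0.3116982042470146, 0.8944837280746317, 0.2276454723959586], [0.5405974470556526, 0.020960728054979776, 0.2711682188265505], [-0.005433652428293211, 0.6799135685124577, 0.722174701159138, 0.1270894007368576]], [[-0.4827169972256505, 0.4609756664258393, 0.5066869046001349, 1.4857130777576386, -0.06607959115147737, 1.4337891957098667, -0.23653864374037087], [0.6170051281617228, -0.018698136651598272, 0.3143396832284627], [0.003969812665801128, 0.7843093922834868, 0.6087400258684861, -0.11949309046526804]], [[-0.25684805733415805, 0.4390759130178462, 0.28202186784195565, 1.5106189820702811, -0.48495572404096843, 1.2041252020591908, 0.27551948315148744], [0.6855865032478855, 0.08429187850337687, 0.3053349949049604], [-0.09514979817525956, 0.6606952622222227, 0.7319576579412235, 0.1366245708703774]], [[-0.449224438905934, -0.04312074401561396, 0.24636917444295192, 2.180518385832526, 0.2167734614542936, 0.4379640043815799, -0.48712394496482736], [0.5668927018567024, 0.023525759873167334, 0.30018674457736677], [0.1782945673987878, 0.7162564121053333, 0.6368377680389065, 0.2227677188312926]]]
```

```bash
cat > kin2.py <<'E'
import numpy as np, itertools, json
from scipy.optimize import least_squares
from scipy.spatial.transform import Rotation as R
from kin import D as D0,LO,HI,Q
D=D0+[tuple(x) for x in json.load(open('d.json'))]
# params: base(3), per-link offset vectors after joints 2(idx1..): offsets list 7x3 ; o1,o7
def fk(q,p,s):
    x=np.array(p[0:3]);T=R.identity()
    off=np.array(p[3:24]).reshape(7,3)
    for i in range(7):
        T=T*R.from_euler('zyzyzyz'[i],s[i]*q[i]+(p[24] if i==0 else p[25] if i==6 else 0))
        x=x+T.apply(off[i])
    return x,T
P0=np.zeros(26);P0[2]=.345;P0[3+3*2+2]=.52;P0[3+3*4+2]=.48;P0[3+18+2]=.365
def res(p,s,D=D,reg=3e-3):
    r=[]
    for q,x,w in D:
        X,T=fk(q,p,s); r+=list((X-x));r+=list((T.inv()*Q(w)).as_rotvec()*.3)
    return np.r_[r,(p-P0)[:24]*reg]
E
python3 - <<'E'
from kin2 import *
# orientation only sign search
out=[]
for s in itertools.product([1,-1],repeat=7):
  for o in [0,1.57,3.14,-1.57]:
    f=least_squares(lambda v:np.r_[tuple((fk(q,np.r_[P0[:24],v],s)[1].inv()*Q(w)).as_rotvec() for q,x,w in D)],[0,o]); out.append((f.cost,s,f.x))
out.sort(key=lambda t:t[0])
for o in out[:5]: print(o)
s=out[0][1]
p=P0.copy();p[24:]=out[0][2]
f=least_squares(res,p,args=(s,)); print(f.cost,np.round(f.x,3).tolist()); print(np.round(res(f.x,s)[:42],4).reshape(7,6))
E
```

```text
(np.float64(1.4634131567926184e-06), (-1, -1, -1, -1, -1, -1, -1), array([-3.14219665, -1.57142005]))
(np.float64(1.4634131567927245e-06), (-1, 1, -1, 1, -1, 1, -1), array([-6.03997045e-04,  1.57017260e+00]))
(np.float64(1.4634131567929697e-06), (-1, 1, -1, 1, -1, 1, -1), array([-6.03997025e-04,  1.57017260e+00]))
(np.float64(1.4634131567930013e-06), (-1, -1, -1, -1, -1, -1, -1), array([3.14098866, 4.71176525]))
(np.float64(1.4634131567930908e-06), (-1, 1, -1, 1, -1, 1, -1), array([-6.03997942e-04,  1.57017260e+00]))
1.4832341690193436e-07 [-0.0, 0.0, 0.317, -0.0, 0.016, -0.028, -0.0, 0.016, 0.011, 0.0, 0.015, 0.531, 0.001, 0.015, -0.004, -0.001, 0.0, 0.476, 0.001, 0.0, -0.019, -0.0, -0.001, 0.346, -3.142, -1.571]
[[-0.      0.      0.      0.0002 -0.0002 -0.0001]
 [ 0.     -0.      0.     -0.     -0.0001 -0.0001]
 [-0.      0.     -0.      0.0002 -0.0002  0.0001]
 [-0.     -0.      0.      0.      0.      0.    ]
 [-0.     -0.     -0.     -0.     -0.      0.    ]
 [ 0.      0.     -0.      0.0001  0.      0.    ]
 [ 0.      0.     -0.      0.      0.0001  0.    ]]
```

The model now fits exactly. Next I check reachability with IK at every key pose.

```bash
cat >> kin2.py <<'E'
S=(-1,1,-1,1,-1,1,-1)
_p=P0.copy();_p[24:]=[-.0006,1.5702]
PM=least_squares(res,_p,args=(S,)).x
def ik(x,Rm,q0,reg=1e-3):
    Rt=R.from_matrix(Rm)
    def f(q):
        X,T=fk(q,PM,S); return np.r_[(X-x)*10,(T.inv()*Rt).as_rotvec()*3,(q-q0)*reg]
    s=least_squares(f,np.clip(q0,LO+.01,HI-.01),bounds=(LO,HI)); return s.x,np.linalg.norm(s.fun[:6])
E
python3 - <<'E'
from kin2 import *
from h import box,toolR
L,B=box();rng=np.random.default_rng(1)
for fl in (1,-1):
  Rt=toolR(B)@np.diag([fl,fl,1])
  for nm,v in dict(pre=[-.047,0,.095],grasp=[-.047,0,.009],s40=[-.087,0,.014],s80=[-.127,0,.014],s80up=[-.127,0,.07],slv=[0,.038,-.032],slvr=[0,-.038,-.032]).items():
    x=L+B@np.array(v); sols=[]
    for i in range(25):
        q,e=ik(x,Rt,rng.uniform(LO,HI),1e-5)
        if e<2e-3: sols.append(np.round(q,2))
    sols=sorted(sols,key=lambda q:q[4]); print(fl,nm,np.round(x,3),len(sols)); [print('   ',s.tolist(),'marg',np.round(np.minimum(s-LO,HI-s).min(),2)) for s in sols[::max(1,len(sols)//4)]]
E
```

```text
1 pre [0.554 0.002 0.163] 14
    [-0.78, 0.21, 0.71, 2.32, -0.5, 0.19, 0.37] marg 0.02
    [-0.03, 0.19, -0.14, 2.27, 0.45, 0.22, -0.56] marg 0.05
    [0.36, 0.23, -0.57, 2.25, 0.76, 0.28, -0.84] marg 0.11
    [0.55, 0.27, -0.78, 2.24, 0.9, 0.33, -0.96] marg 0.16
    [0.8, 0.37, -1.09, 2.23, 1.1, 0.45, -1.11] marg 0.21
1 grasp [0.594 0.003 0.087] 12
    [0.1, 0.4, -0.28, 2.23, 1.37, 0.17, -1.45] marg 0.0
    [0.23, 0.42, -0.44, 2.22, 1.41, 0.23, -1.46] marg 0.06
    [0.47, 0.49, -0.73, 2.2, 1.46, 0.37, -1.46] marg 0.2
    [0.63, 0.57, -0.93, 2.19, 1.5, 0.49, -1.45] marg 0.25
1 s40 [0.557 0.002 0.073] 19
    [0.77, 0.66, -1.12, 2.28, 1.64, 0.62, -1.56] marg 0.16
    [0.4, 0.45, -0.65, 2.3, 1.67, 0.32, -1.7] marg 0.14
    [0.3, 0.42, -0.52, 2.3, 1.7, 0.26, -1.76] marg 0.09
    [-0.59, 0.43, 0.53, 2.36, 4.17, 0.17, 1.94] marg 0.0
    [-0.61, 0.43, 0.54, 2.36, 4.19, 0.18, 1.92] marg 0.01
1 s80 [0.521 0.001 0.054] 20
    [0.73, 0.63, -1.06, 2.36, 1.78, 0.58, -1.73] marg 0.08
    [0.53, 0.51, -0.8, 2.37, 1.85, 0.42, -1.87] marg 0.07
    [-0.41, 0.41, 0.29, 2.43, 3.37, 0.17, 2.75] marg 0.0

[... 2480 characters left out ...]
45] marg 0.02
    [0.17, 0.25, -0.38, 2.43, 1.64, 0.17, 1.37] marg 0.0
    [0.17, 0.25, -0.38, 2.43, 1.64, 0.17, 1.37] marg 0.0
-1 slv [0.654 0.042 0.073] 9
    [-0.07, 0.49, -0.16, 2.11, 1.2, 0.17, 1.81] marg 0.0
    [0.21, 0.54, -0.51, 2.09, 1.37, 0.34, 1.71] marg 0.17
    [0.54, 0.7, -0.96, 2.07, 1.51, 0.61, 1.7] marg 0.37
    [0.69, 0.86, -1.21, 2.06, 1.59, 0.83, 1.73] marg 0.2
    [-1.09, 1.24, 1.45, 2.17, 4.45, 1.08, -1.91] marg 0.01
-1 slvr [ 0.656 -0.034  0.073] 8
    [0.2, 0.51, -0.31, 2.1, 1.19, 0.17, 1.98] marg 0.0
    [0.2, 0.51, -0.31, 2.1, 1.19, 0.17, 1.98] marg 0.0
    [0.7, 0.7, -0.97, 2.06, 1.49, 0.55, 1.86] marg 0.38
    [0.83, 0.84, -1.18, 2.06, 1.56, 0.73, 1.88] marg 0.23
```

```bash
cat > sim.py <<'E'
from kin2 import *
def jac(q):
    x,T=fk(q,PM,S);J=np.zeros((6,7));h=1e-6
    for i in range(7):
        d=np.array(q,float);d[i]+=h;X,TT=fk(d,PM,S);J[:3,i]=(X-x)/h;J[3:,i]=(TT*T.inv()).as_rotvec()/h
    return x,T,J
def run(q,rows,mode='pinv',sub=10,k=0,qc=None,lam=1e-3,W=None):
    q=np.array(q,float);x0,T0=fk(q,PM,S);qs=[q]
    for s,r in rows:
        xt=x0+T0.apply(np.array(s)*.4);Tt=T0*R.from_rotvec(np.array(r)*2*np.pi)
        for j in range(sub):
            x,T,J=jac(q);dx=xt-x;dr=(Tt*T.inv()).as_rotvec()
            n=np.linalg.norm(dx);
            dx=dx*min(1,.05/sub/max(n,1e-9));m=np.linalg.norm(dr);dr=dr*min(1,np.radians(8.59)/sub/max(m,1e-9))
            Ji=J.T@np.linalg.inv(J@J.T+lam**2*np.eye(6))
            dq=Ji@np.r_[dx,dr]
            if k: dq=dq+(np.eye(7)-Ji@J)@((np.array(qc)-q)*k/sub)
            mx=np.abs(dq/np.array([2.39,2.39,3.14,3.14,3.14,3.14,3.14])/.7*sub/.1).max()
            q=np.clip(q+dq/max(1,mx),LO,HI)
        qs.append(q)
    return q,qs
E
python3 - <<'E'
from sim import *
H=[(D[0][0],[[[-.66,-.63,0],[-.03,-.02,.1]]]*8,D[1][0]),
(D[1][0],[[[-0.875,-0.148,0.1],[-0.04,-0.024,0.093]]]*6+[[[-0.875,-0.148,0.196],[-0.04,-0.024,0.093]]]*2,D[2][0]),
(D[2][0],[[[0,.1,-.2],[.05,.03,0]]]*4,D[3][0]),
(D[3][0],[[[-.1,.2,-.1],[.05,-.06,.05]]]*5,D[4][0]),
(D[4][0],[[[.3,.1,-.05],[-.03,.08,-.06]]]*6,D[5][0]),
(D[5][0],[[[-.1,-.3,-.05],[-.1,-.05,.02]]]*5,D[6][0])]
for a,r,b in H:
    print('real',np.round(b,2)); print('  pinv',np.round(run(a,r)[0],2)); 
    for k,qc in [(.1,D[0][0]),(.1,(LO+HI)/2),(.3,D[0][0])]: print('  ',k,np.round(run(a,r,k=k,qc=qc)[0],2))
E
```

```text
real [-1.2   0.07  0.33  2.14  0.13  0.75 -0.34]
  pinv [-1.2   0.07  0.32  2.13  0.13  0.75 -0.35]
   0.1 [-1.18  0.07  0.3   2.13  0.13  0.75 -0.35]
   0.1 [-0.73  0.09 -0.18  2.11  0.19  0.77 -0.41]
   0.3 [-1.16  0.07  0.27  2.13  0.14  0.75 -0.35]
real [-0.71  0.13  0.54  2.32  0.05  0.23 -0.22]
  pinv [-0.67  0.14  0.51  2.32  0.06  0.22 -0.22]
   0.1 [-0.63  0.14  0.47  2.32  0.06  0.21 -0.22]
   0.1 [-0.26  0.18  0.11  2.29  0.22  0.19 -0.35]
   0.3 [-0.61  0.15  0.45  2.32  0.06  0.21 -0.21]
real [-0.4   0.13  0.39  1.98 -0.31  0.89  0.23]
  pinv [-0.5   0.13  0.49  1.99 -0.33  0.89  0.24]
   0.1 [-0.52  0.13  0.52  1.99 -0.33  0.89  0.24]
   0.1 [-0.32  0.13  0.3   1.98 -0.29  0.89  0.2 ]
   0.3 [-0.55  0.13  0.55  1.99 -0.34  0.89  0.25]
real [-0.48  0.46  0.51  1.49 -0.07  1.43 -0.24]
  pinv [-0.49  0.46  0.52  1.49 -0.07  1.43 -0.23]
   0.1 [-0.51  0.46  0.56  1.49 -0.09  1.43 -0.21]
   0.1 [-0.3   0.43  0.24  1.47  0.04  1.44 -0.34]
   0.3 [-0.53  0.47  0.59  1.49 -0.1   1.43 -0.2 ]
real [-0.26  0.44  0.28  1.51 -0.48  1.2   0.28]
  pinv [-0.26  0.44  0.28  1.51 -0.49  1.21  0.27]
   0.1 [-0.28  0.44  0.31  1.51 -0.5   1.21  0.29]
   0.1 [-0.01  0.44 -0.08  1.49 -0.32  1.17  0.14]
   0.3 [-0.3   0.45  0.34  1.51 -0.51  1.21  0.29]
real [-0.45 -0.04  0.25  2.18  0.22  0.44 -0.49]
  pinv [-0.42 -0.04  0.22  2.18  0.19  0.41 -0.46]
   0.1 [-0.5  -0.05  0.3   2.19  0.19  0.42 -0.46]
   0.1 [-0.25 -0.03  0.05  2.18  0.2   0.4  -0.48]
   0.3 [-0.59 -0.05  0.39  2.19  0.19  0.42 -0.45]
```

Pure pseudo-inverse motion predicts the arm well. The elbow has to be swung out (q1≈0.6, q3≈-0.9, q5≈1.5) for the grasp and slide to stay inside the joint ranges. I'll search for waypoints that steer it there.

```bash
cat > fast.py <<'E'
from kin2 import *
off=PM[3:24].reshape(7,3);VM=np.array([2.39,2.39,3.14,3.14,3.14,3.14,3.14])
AX=[np.array([0,0,1.]) if i%2==0 else np.array([0,1.,0]) for i in range(7)]
def fkj(q):
    x=PM[:3].copy();T=np.eye(3);ax=[];org=[]
    for i in range(7):
        a=S[i]*q[i]+(PM[24] if i==0 else PM[25] if i==6 else 0);c,s=np.cos(a),np.sin(a)
        ax.append(S[i]*(T@AX[i]));org.append(x.copy())
        M=np.array([[c,-s,0],[s,c,0],[0,0,1]]) if i%2==0 else np.array([[c,0,s],[0,1,0],[-s,0,c]])
        T=T@M;x=x+T@off[i]
    J=np.zeros((6,7))
    for i in range(7): J[:3,i]=np.cross(ax[i],x-org[i]);J[3:,i]=ax[i]
    return x,T,J
def rv(M):
    return R.from_matrix(M).as_rotvec()
def go(q,wps,sub=4,stopn=40,lam=1e-3):
    """wps list of (x,T,nrows or None)"""
    q=np.array(q,float);mar=9;hist=[]
    for xt,Tt,n in wps:
        for it in range((n or stopn)*sub):
            x,T,J=fkj(q);dx=xt-x;dr=rv(Tt@T.T);a=np.linalg.norm(dx);b=np.linalg.norm(dr)
            if n is None and a<1e-3 and b<5e-3: break
            dx=dx*min(1,.05/sub/max(a,1e-9));dr=dr*min(1,np.radians(8.59)/sub/max(b,1e-9))
            dq=J.T@np.linalg.solve(J@J.T+lam**2*np.eye(6),np.r_[dx,dr])
            mx=np.abs(dq/VM/.7*sub/.1).max();q=q+dq/max(1,mx)
            mar=min(mar,np.minimum(q-LO,HI-q).min())
            if mar<.015: return q,mar,hist,False
        else:
            if n is None: return q,mar,hist,False
        hist.append((q.copy(),it/sub))
    return q,mar,hist,True
E
cat > search.py <<'E'
from fast import *
from h import box,toolR,bot
import time,sys
L,B=box();q0=np.array(bot.get_obs()['q']);rng=np.random.default_rng(int(sys.argv[1]))
Tl=R.from_rotvec(B[:,1]*.04).as_matrix() # check sign: want slope lessen
Bt=Tl@B
if Bt[2,0]>B[2,0]: Bt=Tl.T@B
best=[]
t0=time.time()
while time.time()-t0<270:
    fl=rng.choice([1,-1]);F=np.diag([fl,fl,1.])
    T0=toolR(B)@F;Tt=toolR(Bt)@F
    n=rng.integers(1,4);w=[]
    for i in range(n):
        x=np.array([rng.uniform(.4,.7),rng.uniform(-.45,.45),rng.uniform(.24,.5)])
        d=np.array([rng.uniform(-.6,.7),rng.uniform(-.7,.7),-1]);d/=np.linalg.norm(d)
        yaw=rng.uniform(-np.pi,np.pi);y=np.array([np.cos(yaw),np.sin(yaw),0]);xx=np.cross(y,d);xx/=np.linalg.norm(xx);y=np.cross(d,xx)
        w.append((x,np.c_[xx,y,d],None))
    k=len(w)
    w+=[(L+B@[-.047,0,.095],T0,None),(L+B@[-.047,0,.009],T0,None),(L+B@[-.047,0,.014],Tt,None),(L+B@[-.127,0,.016],Tt,None),(L+B@[-.13,0,.07],Tt,None)]
    q,m,h,ok=go(q0,w,sub=2)
    if len(h)>=k+2: best.append((len(h)-k,m,sum(a[1] for a in h),fl,[(a[0].round(3).tolist(),a[1].round(4).tolist()) for a in w[:k]],[a[0].round(2).tolist() for a in h]))
best.sort(key=lambda b:(-b[0],-b[1]+.004*b[2]))
json.dump(best[:20],open(f's{sys.argv[1]}.json','w'))
for b in best[:4]: print(b[:4],len(b[4]),b[5][-3:])
print(len(best))
E
for i in 1 2 3 4; do OMP_NUM_THREADS=1 python3 search.py $i & done; wait; nproc
```

```text
this script no longer has the robot
4Exception ignored in: <_io.TextIOWrapper mode='rw' encoding='UTF-8'>
Traceback (most recent call last):
BrokenPipeError: [Errno 32] Broken pipe
Traceback (most recent call last):
  File "search.py", line 24, in <module>
    json.dump(best[:20],open(f's{sys.argv[1]}.json','w'))
    ~~~~~~~~~^^^^^^^^^^^^^^^^^^^^^^^^^^^^^^^^^^^^^^^^^^^^
TypeError: Object of type int64 is not JSON serializable
Traceback (most recent call last):
  File "search.py", line 24, in <module>
    json.dump(best[:20],open(f's{sys.argv[1]}.json','w'))
    ~~~~~~~~~^^^^^^^^^^^^^^^^^^^^^^^^^^^^^^^^^^^^^^^^^^^^
TypeError: Object of type int64 is not JSON serializable
Traceback (most recent call last):
  File "search.py", line 24, in <module>
    json.dump(best[:20],open(f's{sys.argv[1]}.json','w'))
    ~~~~~~~~~^^^^^^^^^^^^^^^^^^^^^^^^^^^^^^^^^^^^^^^^^^^^
TypeError: Object of type int64 is not JSON serializable
```

```bash
sed '/from station/d' h.py > geo.py
sed -i 's/from h import box,toolR,bot/from geo import box,toolR/; s/q0=np.array(bot.get_obs()\[.q.\])/q0=np.array(D[-1][0])/; s/sum(a\[1\] for a in h),fl/float(sum(a[1] for a in h)),int(fl)/; s/best.append((len(h)-k,m/best.append((len(h)-k,float(m)/' search.py
for i in 1 2 3 4; do OMP_NUM_THREADS=1 python3 search.py $i & done; wait
```

```text
(5, 0.0378659443649248, 32.0, -1) 1 [[0.5, 0.49, -0.77, 2.18, 1.29, 0.4, 1.86], [0.48, 0.48, -0.75, 2.35, 1.7, 0.37, 1.4], [0.49, 0.31, -0.73, 2.39, 1.36, 0.28, 1.7]]
(5, 0.048661005411140934, 53.5, -1) 2 [[0.48, 0.48, -0.74, 2.18, 1.27, 0.38, 1.87], [0.46, 0.47, -0.72, 2.35, 1.71, 0.36, 1.39], [0.46, 0.3, -0.7, 2.39, 1.35, 0.27, 1.7]]
(5, 0.04158563908032198, 57.0, -1) 2 [[0.4, 0.45, -0.64, 2.19, 1.24, 0.33, 1.88], [0.38, 0.44, -0.62, 2.36, 1.74, 0.31, 1.34], [0.34, 0.28, -0.57, 2.4, 1.33, 0.22, 1.71]]
(5, 0.015289392147492586, 72.5, -1) 3 [[0.37, 0.45, -0.61, 2.19, 1.22, 0.32, 1.9], [0.35, 0.44, -0.59, 2.36, 1.75, 0.3, 1.33], [0.3, 0.27, -0.52, 2.4, 1.32, 0.21, 1.71]]
6
(5, 0.049232411067942294, 58.0, -1) 2 [[0.49, 0.48, -0.75, 2.18, 1.28, 0.39, 1.86], [0.47, 0.47, -0.73, 2.35, 1.71, 0.36, 1.39], [0.47, 0.3, -0.71, 2.39, 1.35, 0.27, 1.7]]
(5, 0.04480056123195553, 58.5, -1) 2 [[0.44, 0.47, -0.69, 2.19, 1.25, 0.35, 1.88], [0.41, 0.46, -0.66, 2.36, 1.73, 0.33, 1.36], [0.39, 0.29, -0.62, 2.4, 1.34, 0.24, 1.7]]
(5, 0.04439698830686645, 60.5, -1) 3 [[0.43, 0.46, -0.68, 2.19, 1.24, 0.35, 
[... 947 characters left out ...]
1]]
6
(4, -0.0019794615309187413, 32.5, -1) 1 [[0.2, 0.42, -0.4, 2.23, 1.42, 0.22, 1.66], [0.26, 0.42, -0.47, 2.2, 1.14, 0.26, 1.95], [0.24, 0.41, -0.46, 2.37, 1.81, 0.24, 1.25]]
(4, -0.0010207776814072922, 54.0, -1) 2 [[0.2, 0.42, -0.41, 2.23, 1.42, 0.22, 1.66], [0.26, 0.42, -0.48, 2.2, 1.14, 0.26, 1.95], [0.24, 0.41, -0.46, 2.37, 1.81, 0.24, 1.25]]
(4, 0.013180336792198127, 65.0, -1) 3 [[0.24, 0.42, -0.45, 2.22, 1.43, 0.24, 1.67], [0.29, 0.43, -0.51, 2.19, 1.16, 0.28, 1.93], [0.27, 0.42, -0.49, 2.37, 1.79, 0.26, 1.27]]
(3, 0.009478956193139987, 47.5, -1) 3 [[0.44, 0.24, -0.66, 2.25, 0.82, 0.3, 2.25], [0.15, 0.41, -0.34, 2.23, 1.41, 0.19, 1.66], [0.23, 0.41, -0.43, 2.2, 1.11, 0.24, 1.98]]
4
```

```bash
python3 - <<'E'
import json,numpy as np
for i in (1,3):
    b=json.load(open(f's{i}.json'))[0]; print(b[1:4],b[4]);[print('  ',x) for x in b[5]]
b=sorted(sum([json.load(open(f's{i}.json')) for i in (1,2,3)],[]),key=lambda b:-b[1])
E
cat > tryw.py <<'E'
from fast import *
from geo import box,toolR
import sys
E
python3 - <<'E'
import sys; sys.path.insert(0,'.')
from fast import *
from geo import box,toolR
b=json.load(open('s1.json'))[0]
x,T=map(np.array,b[4][0]); q=np.array(D[-1][0]);X,TT,_=fkj(q)
print('row',np.round(TT.T@(x-X)/.4,3),np.round(rv(TT.T@T)/(2*np.pi),3))
# local optimise around
L,B=box();F=np.diag([-1,-1,1.]);Tl=R.from_rotvec(B[:,1]*.04).as_matrix();Bt=Tl@B
if Bt[2,0]>B[2,0]: Bt=Tl.T@B
T0=toolR(B)@F;Tt=toolR(Bt)@F
rng=np.random.default_rng(0);bst=(b[1],x,T)
import time;t0=time.time();cur=(b[1]-.003*b[2],x,T)
while time.time()-t0<200:
    x1=cur[1]+rng.normal(0,.04,3);x1[2]=max(x1[2],.26);T1=R.from_rotvec(rng.normal(0,.15,3)).as_matrix()@cur[2]
    w=[(x1,T1,None),(L+B@[-.047,0,.095],T0,None),(L+B@[-.047,0,.009],T0,None),(L+B@[-.047,0,.014],Tt,None),(L+B@[-.127,0,.016],Tt,None),(L+B@[-.13,0,.07],Tt,None)]
    qq,m,h,ok=go(q,w,sub=2)
    if ok:
        s=m-.003*sum(a[1] for a in h)
        if s>cur[0]: cur=(s,x1,T1);print(round(m,3),sum(a[1] for a in h),h[3][0].round(2))
print(cur); print('row',np.round(TT.T@(cur[1]-X)/.4,3),np.round(rv(TT.T@cur[2])/(2*np.pi),3))
E
```

```text
[0.0378659443649248, 32.0, -1] [[[0.655, 0.293, 0.274], [[-0.6315, -0.734, 0.2499], [-0.5666, 0.6568, 0.4975], [-0.5294, 0.1726, -0.8307]]]]
   [0.48, 0.6, -1.14, 1.73, 0.32, 0.64, 1.71]
   [0.7, 0.32, -0.96, 2.24, 1.02, 0.39, 2.09]
   [0.48, 0.49, -0.75, 2.21, 1.48, 0.38, 1.67]
   [0.5, 0.49, -0.77, 2.18, 1.29, 0.4, 1.86]
   [0.48, 0.48, -0.75, 2.35, 1.7, 0.37, 1.4]
   [0.49, 0.31, -0.73, 2.39, 1.36, 0.28, 1.7]
[-0.0019794615309187413, 32.5, -1] [[[0.516, 0.401, 0.258], [[-0.8174, -0.3333, 0.4698], [-0.1393, 0.9058, 0.4001], [-0.5589, 0.2616, -0.7869]]]]
   [-0.37, 0.19, -0.46, 2.09, 0.58, 0.25, 0.53]
   [0.47, 0.25, -0.7, 2.25, 0.85, 0.31, 2.22]
   [0.2, 0.42, -0.4, 2.23, 1.42, 0.22, 1.66]
   [0.26, 0.42, -0.47, 2.2, 1.14, 0.26, 1.95]
   [0.24, 0.41, -0.46, 2.37, 1.81, 0.24, 1.25]
row [0.682 0.064 0.194] [-0.06   0.095 -0.359]
0.046 32.5 [ 0.44  0.47 -0.7   2.18  1.25  0.36  1.88]
0.048 32.5 [ 0.53  0.5  -0.8   2.18  1.3   0.41  1.85]
0.051 33.0 [ 0.52  0.5  -0.79  2.18  1.29  0.41  1.86]
0.051 33.0 [ 0.52  0.5  -0.79  2.18  1.29  0.41  1.85]
0.051 31.5 [ 0.51  0.49 -0.78  2.18  1.29  0.4   1.86]
0.047 30.0 [ 0.54  0.51 -0.82  2.18  1.31  0.42  1.85]
0.05 31.0 [ 0.5   0.49 -0.76  2.18  1.28  0.39  1.86]
0.05 30.5 [ 0.5   0.49 -0.76  2.18  1.28  0.39  1.86]
0.053 30.5 [ 0.54  0.51 -0.81  2.18  1.31  0.42  1.85]
0.054 30.0 [ 0.55  0.51 -0.83  2.18  1.31  0.43  1.85]
(np.float64(-0.036285143804918235), array([0.8452413 , 0.34541745, 0.35886343]), array([[-0.68029907, -0.38204543,  0.62548664],
       [-0.04345192,  0.87289508,  0.48587641],
       [-0.73170847,  0.30336194, -0.61049925]]))
row [0.874 0.558 0.28 ] [-0.088  0.037 -0.28 ]
```

play_rows([
  [[0.87,0.56,0.28],[-0.088,0.037,-0.28]],
  [[0.87,0.56,0.28],[-0.088,0.037,-0.28]],
  [[0.87,0.56,0.28],[-0.088,0.037,-0.28]],
  [[0.87,0.56,0.28],[-0.088,0.037,-0.28]],
  [[0.87,0.56,0.28],[-0.088,0.037,-0.28]],
  [[0.87,0.56,0.28],[-0.088,0.037,-0.28]],
  [[0.87,0.56,0.28],[-0.088,0.037,-0.28]],
  [[0.87,0.56,0.28],[-0.088,0.037,-0.28]],
])

```text
t: 4.6
eef_pos: [0.8276, 0.3261, 0.3562]
tool_rot: [0.342, 0.202, 0.884, 0.246]
contact_force: [-0.1, 0.3, -0.2]
gripper_width: 0.58
```

```bash
cat >> h.py <<'E'
F2=np.diag([-1,-1,1.])
def T0(): return toolR(box()[1])@F2
E
python3 - <<'E'
from h import *
st(); plan([.845,.345,.36],np.array([[-0.68029907, -0.38204543,  0.62548664],
       [-0.04345192,  0.87289508,  0.48587641],
       [-0.73170847,  0.30336194, -0.61049925]]))
E
```

```text
{'t': 4.6, 'q': [-0.3569, 0.4171, -0.1441, 1.6271, 0.4359, 0.2529, 0.2856], 'eef_pos': [0.8276, 0.3261, 0.3562], 'contact_force': [-0.1207, 0.314, -0.25], 'torque': [-0.2586, 0.7369, -0.0029], 'gripper_width': 0.5797}
t 4.6 row [-0.0098, 0.0513, 0.0386] [-0.0309, 0.0132, -0.0983] n 0.5195249534531358 4.353811280194907
```

play_rows([
  [[-0.01,0.05,0.04],[-0.031,0.013,-0.098]],
  [[-0.01,0.05,0.04],[-0.031,0.013,-0.098]],
  [[-0.01,0.05,0.04],[-0.031,0.013,-0.098]],
  [[-0.01,0.05,0.04],[-0.031,0.013,-0.098]],
  [[-0.01,0.05,0.04],[-0.031,0.013,-0.098]],
  [[-0.01,0.05,0.04],[-0.031,0.013,-0.098]],
])

```text
t: 5.2
eef_pos: [0.8461, 0.3428, 0.359]
tool_rot: [0.382, -0.118, 0.889, 0.222]
contact_force: [0.3, 0.7, 0.0]
gripper_width: 0.582
```

Run:
```python
from h import *
from fast import go
st(); L,B=box();q=bot.get_obs()['q'];T=T0();Bt=R.from_rotvec(B[:,1]*.04).as_matrix()@B
if Bt[2,0]>B[2,0]: Bt=R.from_rotvec(-B[:,1]*.04).as_matrix()@B
Tt=toolR(Bt)@F2
r=go(q,[(L+B@[-.047,0,.095],T,None),(L+B@[-.047,0,.009],T,None),(L+B@[-.047,0,.014],Tt,None),(L+B@[-.127,0,.016],Tt,None),(L+B@[-.13,0,.07],Tt,None)]); print(r[1],r[3]);[print(a[0].round(2),a[1]) for a in r[2]]
plan(L+B@[-.047,0,.095],T)
```

```text
{'t': 5.2, 'q': [0.134, 0.571, -0.7499, 1.5365, 0.4906, 0.281, 1.0777], 'eef_pos': [0.8461, 0.3428, 0.359], 'contact_force': [0.3411, 0.6693, 0.0437], 'torque': [-0.5483, 0.6485, -0.0102], 'gripper_width': 0.5824}
0.054606869684251436 True
[ 0.73  0.33 -1.    2.23  1.04  0.41  2.07] 10.5
[ 0.52  0.51 -0.8   2.21  1.48  0.4   1.68] 2.0
[ 0.54  0.51 -0.82  2.18  1.32  0.42  1.84] 0.75
[ 0.54  0.5  -0.81  2.35  1.69  0.41  1.43] 2.0
[ 0.57  0.33 -0.83  2.39  1.38  0.32  1.69] 1.5
t 5.2 row [0.8892, -0.617, -0.5733] [0.0207, 0.0987, -0.2249] n 9.797809503891875 10.330839980384125
```

play_rows([
  [[0.89,-0.62,-0.573],[0.021,0.099,-0.225]],
  [[0.89,-0.62,-0.573],[0.021,0.099,-0.225]],
  [[0.89,-0.62,-0.573],[0.021,0.099,-0.225]],
  [[0.89,-0.62,-0.573],[0.021,0.099,-0.225]],
  [[0.89,-0.62,-0.573],[0.021,0.099,-0.225]],
  [[0.89,-0.62,-0.573],[0.021,0.099,-0.225]],
  [[0.89,-0.62,-0.573],[0.021,0.099,-0.225]],
  [[0.89,-0.62,-0.573],[0.021,0.099,-0.225]],
])

```text
t: 6.0
eef_pos: [0.6072, 0.0644, 0.1988]
tool_rot: [0.233, -0.589, 0.769, -0.085]
contact_force: [0.1, -1.3, -0.6]
gripper_width: 0.585
```

Run:
```python
from h import *
st(); L,B=box(); plan(L+B@[-.047,0,.095],T0())
```

```text
{'t': 6.0, 'q': [0.7383, 0.4112, -1.0876, 2.0778, 0.7911, 0.4578, 2.0098], 'eef_pos': [0.6072, 0.0644, 0.1988], 'contact_force': [0.104, -1.2891, -0.5861], 'torque': [-0.1901, 0.4525, -0.0019], 'gripper_width': 0.5845}
t 6.0 row [0.1971, 0.1063, -0.0053] [0.0045, 0.0215, -0.0498] n 1.7919557773692294 2.2805262741291035
```

play_rows([
  [[0.197,0.106,-0.005],[0.0045,0.0215,-0.05]],
  [[0.197,0.106,-0.005],[0.0045,0.0215,-0.05]],
  [[0.197,0.106,-0.005],[0.0045,0.0215,-0.05]],
  [[0.197,0.106,-0.005],[0.0045,0.0215,-0.05]],
  [[0.197,0.106,-0.005],[0.0045,0.0215,-0.05]],
])

```text
t: 6.5
eef_pos: [0.5547, 0.0033, 0.164]
tool_rot: [-0.174, 0.691, -0.68, 0.171]
contact_force: [0.4, 0.0, -0.0]
gripper_width: 0.586
```

Run:
```python
from h import *
st(); L,B=box(); plan(L+B@[-.047,0,.095],T0())
c=snap('wrist','w2'); P=wpts(c)
# lid and handle in box frame
Q=(P-L)@B; col=c['pixels'].astype(int)
m=(np.abs(Q[...,0])<.1)&(np.abs(Q[...,1])<.1)&(Q[...,2]>-.02)&(Q[...,2]<.06)
h=m&(Q[...,2]>.031)&(np.abs(Q[...,0]+.047)<.02)&(np.abs(Q[...,1])<.06)&(col[...,0]<160)
print(h.sum()); a=Q[h]; print('handle top',a.mean(0),a.min(0),a.max(0),cv2.minAreaRect((a[:,:2]*1000).astype(np.float32)))
l=m&(np.abs(Q[...,2]-.005)<.005)&(Q[...,0]>-.03)&(Q[...,0]<.06)&(np.abs(Q[...,1])<.06); a=Q[l]; A=np.c_[a[:,:2],np.ones(len(a))]; print('lid plane',np.linalg.lstsq(A,a[:,2],rcond=None)[0])
```

```text
{'t': 6.5, 'q': [0.7274, 0.3292, -0.9983, 2.2296, 1.0372, 0.4089, 2.0746], 'eef_pos': [0.5547, 0.0033, 0.164], 'contact_force': [0.4187, 0.0232, -0.0119], 'torque': [-0.0761, 0.4729, -0.0198], 'gripper_width': 0.5855}
t 6.5 row [0.0034, 0.0031, 0.001] [-0.0004, 0.0001, 0.0001] n 0.03777579761305733 0.01654868278420286
2206
handle top [-0.04754362 -0.00331991  0.03582694] [-0.0544422  -0.04524748  0.03271731] [-0.04078233  0.04390132  0.03833221] ((-47.8231201171875, -0.6842155456542969), (89.12944030761719, 13.539359092712402), 89.61572265625)
lid plane [0.00014015 0.00019558 0.0060129 ]
```

View pics/w2.png

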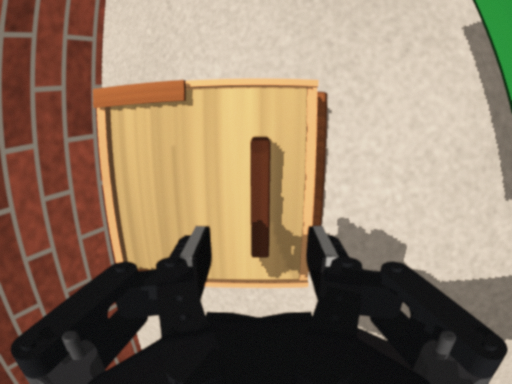

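Wrist view: the handle at (260,196) is midway between the jaws. In the box frame its top is at x=-47.8, y=-0.7 mm, and the lid plane agrees with my slope. Going down to grasp.

```bash
sed -i 's/led=(.640,.0033,.1014)/led=(.6395,.0033,.1023)/' h.py; cp h.py geo.py; sed -i '/from station/d' geo.py
python3 - <<'E'
from h import *
L,B=box(); plan(L+B@[-.0475,0,.0105],T0())
E
```

```text
t 6.55 row [0.0032, 0.0053, 0.2093] [-0.0003, 0.0001, 0.0001] n 1.6752348351837456 0.01607993922611726
```

play_rows([
  [[0.003,0.005,0.09],[0,0,0]],
  [[0.003,0.005,0.16],[0,0,0]],
  [[0.003,0.005,0.195],[0,0,0]],
  [[0.003,0.005,0.209],[0,0,0]],
  [[0.003,0.005,0.209],[0,0,0]],
  [[0.003,0.005,0.209],[0,0,0]],
], fingers=40)

```text
t: 7.15
eef_pos: [0.5929, 0.0031, 0.09]
tool_rot: [-0.174, 0.691, -0.68, 0.171]
contact_force: [0.1, 0.5, 0.2]
gripper_width: 0.472
```

Run:
```python
from h import *
st(); L,B=box(); plan(L+B@[-.0475,0,.0105],T0()); snap('wrist','w3')
```

```text
{'t': 7.15, 'q': [0.5145, 0.4969, -0.7831, 2.2056, 1.4667, 0.3903, 1.6871], 'eef_pos': [0.5929, 0.0031, 0.09], 'contact_force': [0.1009, 0.485, 0.1665], 'torque': [-0.0084, 0.5026, 0.045], 'gripper_width': 0.4716}
t 7.15 row [0.0012, 0.0016, 0.0014] [-0.0005, 0.0002, -0.0] n 0.019585202050753755 0.021690593686297853
```

View pics/w3.png

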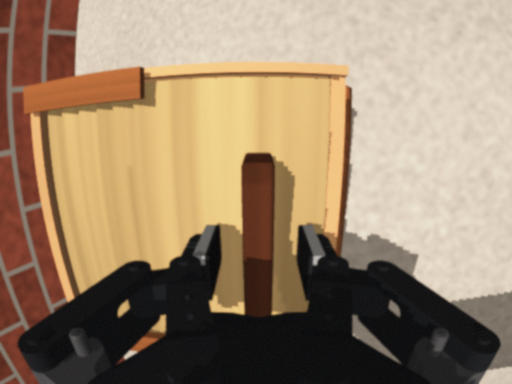

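The handle at (258,235) sits centred between the open jaws. Closing.

play_rows([
  [[0.001,0.001,0.001],[0,0,0]],
  [[0.001,0.001,0.001],[0,0,0]],
  [[0.001,0.001,0.001],[0,0,0]],
  [[0.001,0.001,0.001],[0,0,0]],
  [[0.001,0.001,0.001],[0,0,0]],
  [[0.001,0.001,0.001],[0,0,0]],
], fingers=5, grip_force=60)

```text
t: 7.8
eef_pos: [0.5929, 0.0022, 0.0906]
tool_rot: [-0.175, 0.691, -0.68, 0.172]
contact_force: [-3.3, -0.7, 7.0]
gripper_width: 0.147
```

Run:
```python
from h import *
st(); L,B=box(); o=bot.get_obs(); print((np.array(o['eef_pos'])-L)@B)
# lift about rear edge: lid rear edge at box x=+.079 z=0 ; rotate so lip rises .04
piv=L+B@[.079,0,0]; Rr=R.from_rotvec(B[:,1]*.04).as_matrix(); Bt=Rr@B; print(Bt[2,0],B[2,0])
p=piv+Rr@(o['eef_pos']-piv); T=Rr@rq(o).as_matrix()
print('lift'); plan(p,T);
```

```text
{'t': 7.8, 'q': [0.5153, 0.4951, -0.7826, 2.2067, 1.47, 0.3899, 1.6843], 'eef_pos': [0.5929, 0.0022, 0.0906], 'contact_force': [-3.2651, -0.7116, 6.9904], 'torque': [-0.1399, 0.7396, -0.113], 'gripper_width': 0.147}
[-0.04663622 -0.00035951  0.01163793]
0.4349655341112302 0.470625888171158
lift
t 7.8 row [-0.0, -0.0015, -0.0125] [-0.0064, -0.0, 0.0] n 0.10093254174977064 0.2668022328897893
```

play_rows([
  [[0,0,-0.004],[-0.002,0,0]],
  [[0,-0.001,-0.0085],[-0.0043,0,0]],
  [[0,-0.0015,-0.0125],[-0.0064,0,0]],
  [[0,-0.0015,-0.0125],[-0.0064,0,0]],
  [[0,-0.0015,-0.0125],[-0.0064,0,0]],
])

```text
t: 8.3
eef_pos: [0.5908, 0.0019, 0.0953]
tool_rot: [-0.161, 0.694, -0.684, 0.158]
contact_force: [0.5, -1.1, -2.0]
gripper_width: 0.154
```

Run:
```python
from h import *
st(); L,B=box(); o=bot.get_obs(); print((np.array(o['eef_pos'])-L)@B, (R.from_matrix(T0()).inv()*rq(o)).as_rotvec())
c=snap('wrist','w4');P=wpts(c);Q=(P-L)@B
l=(np.abs(Q[...,2]-.01)<.012)&(Q[...,0]>-.03)&(Q[...,0]<.06)&(np.abs(Q[...,1])<.06)&(c['pixels'][...,0]>150); a=Q[l]; A=np.c_[a[:,:2],np.ones(len(a))]; s=np.linalg.lstsq(A,a[:,2],rcond=None)[0];print('lid plane',s,'underside at lip',s[2]-s[0]*.083-.005,'rear',s[2]+s[0]*.079-.005)
crop('w4',0,40,380,330,2,'w4c')
```

```text
{'t': 8.3, 'q': [0.5358, 0.4926, -0.8077, 2.1795, 1.2905, 0.4137, 1.862], 'eef_pos': [0.5908, 0.0019, 0.0953], 'contact_force': [0.4552, -1.0696, -1.9653], 'torque': [0.0212, 0.647, -0.0473], 'gripper_width': 0.1538}
[-0.04628416 -0.00066237  0.01672142] [-3.55217936e-02  9.94197000e-05  3.82239863e-04]
lid plane [-0.03822363 -0.0007542   0.00820433] underside at lip 0.006376892927602546 rear 0.00018466512723934285
```

View pics/w4c.png

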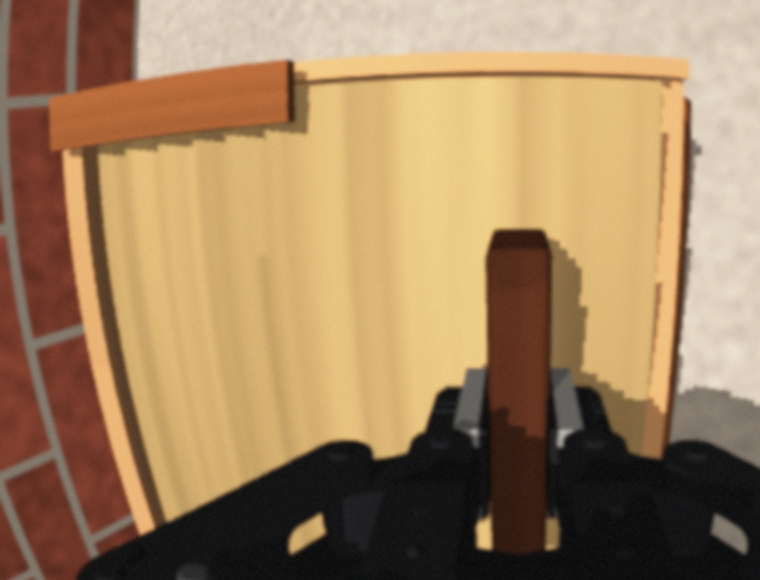

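Lid plane: the lip end is up 6.4 mm and the rear 0.2 mm, with the strips still clear. Now sliding in the lid's own plane along +tool y, the first half of the way.

play_rows([
  [[0,0.02,0],[0,0,0]],
  [[0,0.04,0],[0,0,0]],
  [[0,0.06,0],[0,0,0]],
  [[0,0.08,0],[0,0,0]],
  [[0,0.1,0],[0,0,0]],
  [[0,0.1,0],[0,0,0]],
])

```text
t: 8.95
eef_pos: [0.5532, 0.0013, 0.0768]
tool_rot: [-0.16, 0.695, -0.683, 0.157]
contact_force: [-0.1, -0.8, -0.7]
gripper_width: 0.146
```

```bash
cat > chk.py <<'E'
from h import *
import sys
st(); L,B=box(); o=bot.get_obs(); print((np.array(o['eef_pos'])-L)@B, (R.from_matrix(T0()).inv()*rq(o)).as_rotvec(), 'F box',np.array(o['contact_force'])@B)
c=snap('wrist',sys.argv[1]);P=wpts(c);Q=(P-L)@B
E
python3 chk.py w5
```

```text
{'t': 8.95, 'q': [0.5135, 0.4741, -0.7767, 2.27, 1.466, 0.3767, 1.6621], 'eef_pos': [0.5532, 0.0013, 0.0768], 'contact_force': [-0.0739, -0.8024, -0.7353], 'torque': [0.0707, 0.7538, 0.0438], 'gripper_width': 0.1459}
[-0.08816094 -0.0006432   0.01809573] [-3.76132118e-02  9.55467050e-05 -7.02229262e-04] F box [-0.42232871 -0.8011451  -0.60805963]
```

View pics/w5.png

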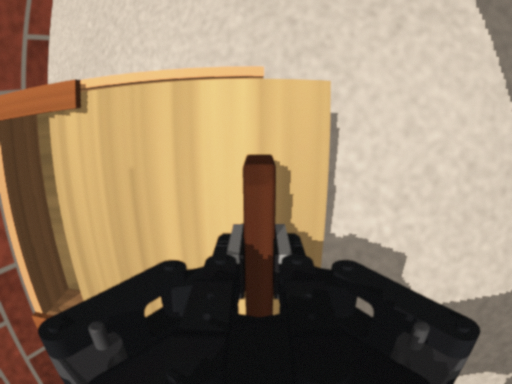

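The lid has slid about 42 mm, its edge now past the lip at (328,170), with forces under 1 N. Continuing.

play_rows([
  [[0,0.02,0],[0,0,0]],
  [[0,0.04,0],[0,0,0]],
  [[0,0.06,0],[0,0,0]],
  [[0,0.08,0],[0,0,0]],
  [[0,0.1,0],[0,0,0]],
  [[0,0.1,0],[0,0,0]],
])

```text
t: 9.6
eef_pos: [0.5175, 0.0007, 0.0594]
tool_rot: [-0.16, 0.695, -0.683, 0.157]
contact_force: [-0.8, -0.1, -1.2]
gripper_width: 0.152
```

```bash
python3 chk.py w6
```

```text
{'t': 9.6, 'q': [0.5286, 0.4811, -0.7974, 2.3531, 1.6753, 0.3886, 1.4391], 'eef_pos': [0.5175, 0.0007, 0.0594], 'contact_force': [-0.8238, -0.1313, -1.222], 'torque': [-0.0153, 0.7129, 0.0274], 'gripper_width': 0.1521}
[-0.12785623 -0.00063415  0.01952818] [-0.03768844 -0.0001551  -0.00065978] F box [-1.30369746 -0.11831076 -0.6895423 ]
```

View pics/w6.png

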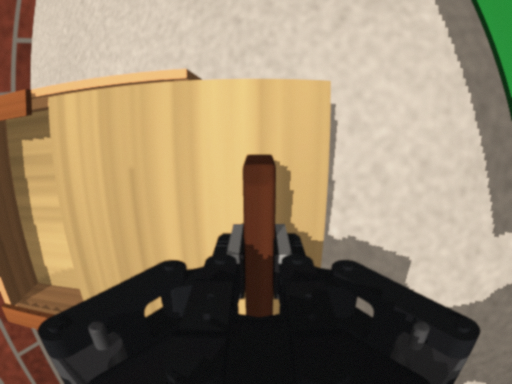

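The lid is out about 81 mm. Its rear edge at (52,110) is past the strip end at (30,103), so it is free. Next I plan the lift-off and the carry to the mat.

```bash
cat >> h.py <<'E'
def down(yaw): # tool pointing down, lid x (=-tool y) at yaw
    y=-np.array([np.cos(yaw),np.sin(yaw),0]);z=np.array([0,0,-1.]);return np.c_[np.cross(y,z),y,z]
E
cp h.py geo.py; sed -i '/from station/d' geo.py
python3 - <<'E'
from h import *
from fast import go
c=load('top0');P=pts(c); print('glue',P[125:138,168:183].reshape(-1,3)[P[125:138,168:183,2].reshape(-1)>.06].mean(0))
o=bot.get_obs();A=rq(o).as_matrix();x=np.array(o['eef_pos']);q=o['q']
for yd in (-14.75,75.25,-104.75):
    yaw=np.radians(yd);T=down(yaw);lx=np.array([np.cos(yaw),np.sin(yaw),0])
    h=np.array([.4725,.3017,0])-.045*lx
    for alt in (.2,.25):
      up=x-A[:,2]*.06; w=[(up,A,None),(np.array([.5,.05,alt+.02]),down(np.radians(0)) if yd>-90 else down(np.radians(-50)),None),(h+[0,0,alt],T,None),(h+[0,0,.03],T,None),(h+[0,0,.0136],T,None)]
      r=go(q,w);print(yd,alt,h.round(3),r[1],r[3],[ (a[0].round(2).tolist(),a[1]) for a in r[2]])
plan(x-A[:,2]*.06,A)
E
```

```text
glue [0.69608552 0.25000215 0.07712825]
-14.75 0.2 [0.429 0.313 0.   ] 0.05981347531432313 True [([0.58, 0.3, -0.83, 2.38, 1.27, 0.3, 1.8], 2.0), ([0.72, 0.44, -1.18, 1.92, 0.46, 1.09, 2.5], 5.25), ([0.09, 0.48, -1.08, 1.88, 0.49, 1.07, 1.7], 5.75), ([-0.08, 0.7, -0.87, 2.0, 0.76, 0.8, 1.48], 3.5), ([-0.1, 0.72, -0.85, 2.01, 0.79, 0.77, 1.46], 0.5)]
-14.75 0.25 [0.429 0.313 0.   ] 0.05981347531432313 True [([0.58, 0.3, -0.83, 2.38, 1.27, 0.3, 1.8], 2.0), ([0.78, 0.38, -1.23, 1.86, 0.39, 1.18, 2.56], 5.75), ([0.14, 0.43, -1.13, 1.83, 0.43, 1.16, 1.75], 5.75), ([-0.08, 0.7, -0.88, 2.0, 0.76, 0.8, 1.48], 4.5), ([-0.09, 0.73, -0.86, 2.01, 0.79, 0.78, 1.45], 0.5)]
75.25 0.2 [0.461 0.258 0.   ] 0.0012953385159222286 False [([0.58, 0.3, -0.83, 2.38, 1.27, 0.3, 1.8], 2.0), ([0.72, 0.44, -1.18, 1.92, 0.46, 1.09, 2.5], 5.25)]
75.25 0.25 [0.461 0.258 0.   ] 0.01425148228033013 False [([0.58, 0.3, -0.83, 2.38, 1.27, 0.3, 1.8], 2.0), ([0.78, 0.38, -1.23, 1.86, 0.39, 1.18, 2.56], 5.75)]
-104.75 0.2 [0.484 0.345 0.   ] 0.05981347531432313 True [([0.58, 0.3, -0.83, 2.38, 1.27, 0.3, 1.8], 2.0), ([0.6, 0.36, -0.99, 1.93, 0.35, 1.04, 1.72], 8.0), ([-0.16, 0.48, -0.76, 1.75, 0.38, 1.06, 0.27], 7.0), ([-0.26, 0.69, -0.63, 1.86, 0.57, 0.78, 0.12], 3.5), ([-0.27, 0.71, -0.62, 1.86, 0.59, 0.75, 0.1], 0.5)]
-104.75 0.25 [0.484 0.345 0.   ] 0.05981347531432313 True [([0.58, 0.3, -0.83, 2.38, 1.27, 0.3, 1.8], 2.0), ([0.66, 0.31, -1.05, 1.86, 0.29, 1.14, 1.77], 8.25), ([-0.1, 0.45, -0.83, 1.69, 0.36, 1.16, 0.28], 7.0), ([-0.23, 0.7, -0.67, 1.86, 0.6, 0.79, 0.09], 4.5), ([-0.24, 0.73, -0.66, 1.86, 0.62, 0.77, 0.07], 0.5)]
t 9.65 row [0.0, -0.0, -0.15] [0.0, 0.0, 0.0] n 1.2000000000000002 0.0
```

play_rows([
  [[0,0,-0.05],[0,0,0]],
  [[0,0,-0.11],[0,0,0]],
  [[0,0,-0.15],[0,0,0]],
  [[0,0,-0.15],[0,0,0]],
])

```text
t: 10.05
eef_pos: [0.4933, 0.0004, 0.1159]
tool_rot: [-0.161, 0.694, -0.683, 0.159]
contact_force: [-0.2, -0.4, -1.7]
gripper_width: 0.147
```

Run:
```python
from h import *
st(); plan([.5,.05,.225],down(0)); o=bot.get_obs(); plan([.5,.02,.18],rq(o).as_matrix())
```

```text
{'t': 10.05, 'q': [0.5742, 0.2916, -0.822, 2.3754, 1.2461, 0.3001, 1.8162], 'eef_pos': [0.4933, 0.0004, 0.1159], 'contact_force': [-0.2307, -0.3628, -1.7225], 'torque': [-0.0047, 0.6115, -0.0225], 'gripper_width': 0.1474}
t 10.05 row [-0.1234, -0.1372, -0.2366] [-0.0728, 0.0004, 0.0026] n 2.400932499374415 3.0520892429184827
t 10.05 row [-0.0486, -0.0865, -0.1361] [0.0, 0.0, 0.0] n 1.347445603254274 8.534128429745029e-16
```

play_rows([
  [[-0.03,-0.05,-0.07],[0,0,0]],
  [[-0.05,-0.087,-0.136],[-0.01,0,0]],
  [[-0.09,-0.11,-0.19],[-0.03,0,0.001]],
  [[-0.123,-0.137,-0.237],[-0.05,0,0.002]],
  [[-0.123,-0.137,-0.237],[-0.073,0,0.0026]],
  [[-0.123,-0.137,-0.237],[-0.073,0,0.0026]],
])

```text
t: 10.65
eef_pos: [0.5034, 0.0501, 0.2273]
tool_rot: [0.001, -0.707, 0.708, 0.001]
contact_force: [0.1, -0.6, -2.8]
gripper_width: 0.151
```

Run:
```python
from h import *
st(); y=np.radians(-14.75);h=np.array([.4725,.3017,0])-.045*np.array([np.cos(y),np.sin(y),0]); plan(h+[0,0,.2],down(y))
```

```text
{'t': 10.65, 'q': [0.6692, 0.3943, -1.0915, 1.9054, 0.393, 1.0799, 2.5583], 'eef_pos': [0.5034, 0.0501, 0.2273], 'contact_force': [0.0963, -0.5904, -2.7909], 'torque': [-0.0063, -0.0326, -0.0179], 'gripper_width': 0.1513}
t 10.65 row [-0.6571, 0.187, 0.0704] [0.0002, 0.0005, 0.0407] n 5.494439239232095 1.7063241932765276
```

play_rows([
  [[-0.1,0.03,0],[0,0,0.01]],
  [[-0.22,0.06,0],[0,0,0.02]],
  [[-0.34,0.1,0],[0,0,0.03]],
  [[-0.46,0.13,0.03],[0,0,0.04]],
  [[-0.57,0.16,0.05],[0,0,0.0407]],
  [[-0.64,0.18,0.07],[0,0.0005,0.0407]],
  [[-0.657,0.187,0.07],[0,0.0005,0.0407]],
  [[-0.657,0.187,0.07],[0,0.0005,0.0407]],
])

```text
t: 11.45
eef_pos: [0.4288, 0.3141, 0.1995]
tool_rot: [-0.001, -0.611, 0.791, 0.0]
contact_force: [-0.0, -0.3, -2.4]
gripper_width: 0.15
```

Run:
```python
from h import *
st(); y=np.radians(-14.75);h=np.array([.4725,.3017,0])-.045*np.array([np.cos(y),np.sin(y),0]); plan(h+[0,0,.1],down(y))
snap('wrist','w7');snap('top','t7');snap('scene','s7')
```

```text
{'t': 11.45, 'q': [0.0491, 0.4589, -1.0145, 1.8807, 0.4467, 1.0526, 1.7376], 'eef_pos': [0.4288, 0.3141, 0.1995], 'contact_force': [-0.0457, -0.3207, -2.3763], 'torque': [-0.0089, 0.0718, 0.0414], 'gripper_width': 0.1503}
t 11.45 row [0.0021, -0.0013, 0.2489] [0.0002, -0.0001, 0.0003] n 1.9910300188538423 0.017733393500840324
```

View pics/t7.png

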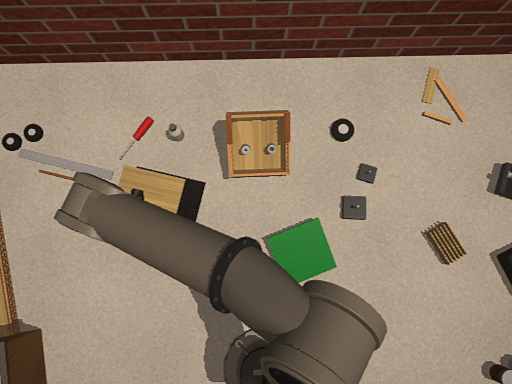

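View pics/w7.png

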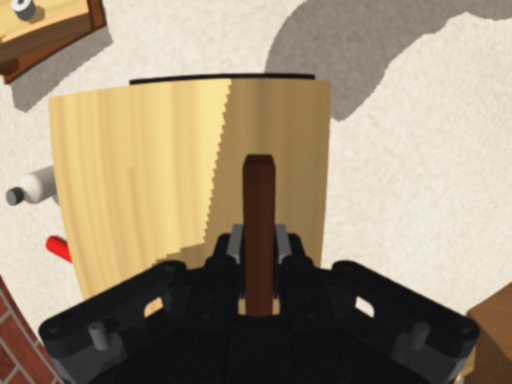

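View pics/s7.png

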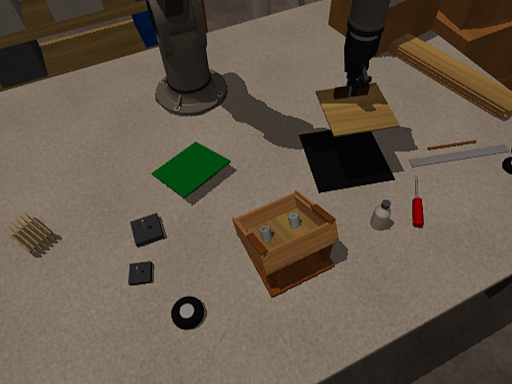

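The lid hangs level over the mat, with the mat edge showing at (130..315, 78) in the wrist view. Both sleeves are now visible in the box at top-view (245,149) and (270,148). Descending.

play_rows([
  [[0.002,-0.001,0.09],[0,0,0]],
  [[0.002,-0.001,0.19],[0,0,0]],
  [[0.002,-0.001,0.28],[0,0,0]],
  [[0.002,-0.001,0.36],[0,0,0]],
  [[0.002,-0.001,0.41],[0,0,0]],
  [[0.002,-0.001,0.425],[0,0,0]],
  [[0.002,-0.001,0.425],[0,0,0]],
])

```text
t: 12.3
eef_pos: [0.431, 0.309, 0.0296]
tool_rot: [-0.001, -0.609, 0.793, -0.001]
contact_force: [-0.3, -0.6, -1.9]
gripper_width: 0.15
```

Run:
```python
from h import *
st(); y=np.radians(-14.75);lx=np.array([np.cos(y),np.sin(y),0]);ly=np.array([-np.sin(y),np.cos(y),0]);C=np.array([.4725,.3017,0])
plan(C-.045*lx+[0,0,.0136],down(y))
c=snap('wrist','w8');P=wpts(c)-C; Q=np.stack([P@lx,P@ly,P[...,2]],-1)
col=c['pixels'].astype(int)
lid=(Q[...,2]>.015)&(Q[...,2]<.03)&(col[...,0]>90)&(np.abs(Q[...,0])<.11)&(np.abs(Q[...,1])<.11)
a=Q[lid];print('lid',a.min(0),a.max(0),np.percentile(a,[1,99],axis=0),a[:,2].mean())
mt=(Q[...,2]<.012)&(col.sum(-1)<60)&(np.abs(Q[...,0])<.13)&(np.abs(Q[...,1])<.13); a=Q[mt]; print('mat',np.percentile(a,[1,99],axis=0),len(a))
```

```text
{'t': 12.3, 'q': [-0.1102, 0.6773, -0.816, 2.0026, 0.7118, 0.7751, 1.5238], 'eef_pos': [0.431, 0.309, 0.0296], 'contact_force': [-0.3489, -0.5835, -1.9373], 'torque': [0.0525, 0.0603, 0.0707], 'gripper_width': 0.1504}
t 12.3 row [-0.0087, 0.0076, 0.0399] [0.0001, -0.0004, -0.0008] n 0.33269495796788773 0.0365899525641944
lid [-0.07959211 -0.08769437  0.0195184 ] [0.08377247 0.05862884 0.02970969] [[-0.07787662 -0.08635708  0.02077096]
 [ 0.08095923  0.04185473  0.02382083]] 0.022256072140059494
mat [[-0.1078343  -0.10856557  0.00038895]
 [ 0.02172652  0.02321131  0.00359125]] 8497
```

View pics/w8.png

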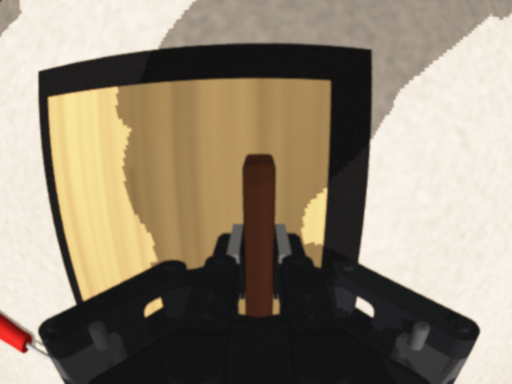

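play_rows([
  [[-0.0087,0.0076,0.01],[0,0,-0.0008]],
  [[-0.0087,0.0076,0.02],[0,0,-0.0008]],
  [[-0.0087,0.0076,0.028],[0,0,-0.0008]],
  [[-0.0087,0.0076,0.034],[0,0,-0.0008]],
  [[-0.0087,0.0076,0.036],[0,0,-0.0008]],
  [[-0.0087,0.0076,0.036],[0,0,-0.0008]],
])

```text
t: 12.95
eef_pos: [0.4292, 0.3139, 0.016]
tool_rot: [-0.0, -0.611, 0.792, -0.0]
contact_force: [0.3, -0.3, -1.5]
gripper_width: 0.152
```

```bash
cat > lidc.py <<'E'
from h import *
import sys
st(); y=np.radians(-14.75);lx=np.array([np.cos(y),np.sin(y),0]);ly=np.array([-np.sin(y),np.cos(y),0]);C=np.array([.4725,.3017,0])
plan(C-.045*lx+[0,0,.0136],down(y))
c=snap('wrist',sys.argv[1]);P=wpts(c)-C; Q=np.stack([P@lx,P@ly,P[...,2]],-1)
col=c['pixels'].astype(int)
lid=(Q[...,2]>.0045)&(Q[...,2]<.03)&(col[...,0]>90)&(np.abs(Q[...,0])<.1)&(np.abs(Q[...,1])<.1)
a=Q[lid];print('lid',np.percentile(a,[.3,99.7],axis=0));A=np.c_[a[:,:2],np.ones(len(a))];print(np.linalg.lstsq(A,a[:,2],rcond=None)[0])
mt=(Q[...,2]<.006)&(col.sum(-1)<60)&(np.abs(Q[...,0])<.13)&(np.abs(Q[...,1])<.13); a=Q[mt]; print('mat',np.percentile(a,[.3,99.7],axis=0))
E
python3 lidc.py w9
```

```text
{'t': 12.95, 'q': [-0.134, 0.6979, -0.7972, 2.005, 0.7375, 0.7543, 1.5002], 'eef_pos': [0.4292, 0.3139, 0.016], 'contact_force': [0.3015, -0.2688, -1.5143], 'torque': [-0.0026, 0.107, -0.0185], 'gripper_width': 0.1523}
t 12.95 row [0.0019, 0.0002, 0.0059] [-0.0, -0.0002, 0.0001] n 0.04994805196616072 0.009606257207791302
lid [[-0.08159242 -0.08249721  0.00688934]
 [ 0.07946939  0.05372204  0.02222548]]
[-4.36615264e-03 -5.30789420e-05  8.68179687e-03]
mat [[-1.08522877e-01 -1.09008046e-01  7.11173315e-05]
 [ 2.88514925e-02  2.24782423e-02  3.85531472e-03]]
```

play_rows([
  [[0.001,0,0.0015],[0,0,0]],
  [[0.001,0,0.003],[0,0,0]],
  [[0.001,0,0.0045],[0,0,0]],
  [[0.001,0,0.0045],[0,0,0]],
])

```text
t: 13.4
eef_pos: [0.4292, 0.3136, 0.0143]
tool_rot: [-0.0, -0.611, 0.792, -0.001]
contact_force: [-0.6, -0.5, -0.2]
gripper_width: 0.151
```

```bash
python3 lidc.py w10
```

```text
{'t': 13.4, 'q': [-0.1352, 0.6999, -0.795, 2.0062, 0.7407, 0.7513, 1.4978], 'eef_pos': [0.4292, 0.3136, 0.0143], 'contact_force': [-0.6288, -0.5199, -0.2125], 'torque': [-0.047, 0.0459, -0.0472], 'gripper_width': 0.1505}
t 13.4 row [0.0011, 0.0002, 0.0019] [-0.0001, -0.0002, 0.0001] n 0.017396547885147714 0.009488373815640147
lid [[-0.08154997 -0.08283089  0.00536237]
 [ 0.07958541  0.05310175  0.02214696]]
[-0.00207639  0.00243316  0.00723046]
mat [[-0.10849863 -0.10887713  0.00016315]
 [ 0.02896439  0.02090701  0.00384615]]
```

Force dropped from -1.5 to -0.2 N and the lid top is at 7.2 mm, so it rests on the mat. Easing down a hair and releasing.

play_rows([
  [[0,0,0.001],[0,0,0]],
  [[0,0,0.001],[0,0,0]],
])

```text
t: 13.65
eef_pos: [0.4292, 0.3136, 0.0143]
tool_rot: [-0.0, -0.611, 0.792, -0.001]
contact_force: [-1.8, -1.7, 4.7]
gripper_width: 0.151
```

play_rows([
  [[0,0,0],[0,0,0]],
  [[0,0,0],[0,0,0]],
  [[0,0,0],[0,0,0]],
  [[0,0,0],[0,0,0]],
], fingers=44)

```text
t: 14.05
eef_pos: [0.4292, 0.3136, 0.0142]
tool_rot: [-0.0, -0.611, 0.792, -0.001]
contact_force: [0.8, 0.6, -0.2]
gripper_width: 0.515
```

play_rows([
  [[0,0,-0.05],[0,0,0]],
  [[0,0,-0.13],[0,0,0]],
  [[0,0,-0.25],[0,0,0]],
  [[0,0,-0.37],[0,0,0]],
  [[0,0,-0.5],[0,0,0]],
  [[0,0,-0.55],[0,0,0]],
])

```text
t: 14.65
eef_pos: [0.43, 0.3157, 0.2387]
tool_rot: [0.003, -0.611, 0.792, -0.001]
contact_force: [-0.4, -0.1, -0.3]
gripper_width: 0.516
```

```bash
python3 lidc.py w11 | head -1
python3 - <<'E'
from h import *
snap('scene','s11');snap('top','t11'); c=load('s11');P=pts(c)
L,B=box();Q=(P-L)@B
k=(np.abs(Q[...,0])<.075)&(np.abs(Q[...,1])<.07)&(Q[...,2]>-.028)&(Q[...,2]<.0)
from scipy import ndimage
for cam in('s11','t11'):
    P=pts(load(cam));Q=(P-L)@B;k=(np.abs(Q[...,0])<.07)&(np.abs(Q[...,1])<.07)&(Q[...,2]>-.013)&(Q[...,2]<.0)
    lb,n=ndimage.label(k)
    for i in range(1,n+1):
        a=Q[lb==i]
        if len(a)>5: 
            v,u=np.where(lb==i); print(cam,len(a),a.mean(0).round(4),a.min(0).round(3),a.max(0).round(3),u.mean(),v.mean())
crop('s11',230,180,350,300,5,'s11c');crop('t11',215,100,300,185,7,'t11c')
E
```

```text
{'t': 14.65, 'q': [0.0788, 0.4141, -1.0451, 1.8385, 0.4012, 1.1146, 1.7751], 'eef_pos': [0.43, 0.3157, 0.2387], 'contact_force': [-0.38, -0.0982, -0.3475], 'torque': [0.0391, -0.0271, -0.0356], 'gripper_width': 0.5157}
s11 71 [-0.0116  0.0358 -0.008 ] [-0.027  0.024 -0.013] [-0.     0.048 -0.005] 292.7887323943662 216.45070422535213
s11 70 [-0.0119 -0.0397 -0.0085] [-0.025 -0.051 -0.013] [-0.001 -0.027 -0.005] 264.25714285714287 229.5
t11 48 [-0.015  -0.0376 -0.0079] [-0.027 -0.05  -0.013] [-0.002 -0.026 -0.003] 270.9166666666667 148.39583333333334
t11 54 [-0.0154  0.0382 -0.0081] [-0.026  0.026 -0.012] [-0.004  0.05  -0.004] 244.94444444444446 149.53703703703704
```

View pics/s11c.png

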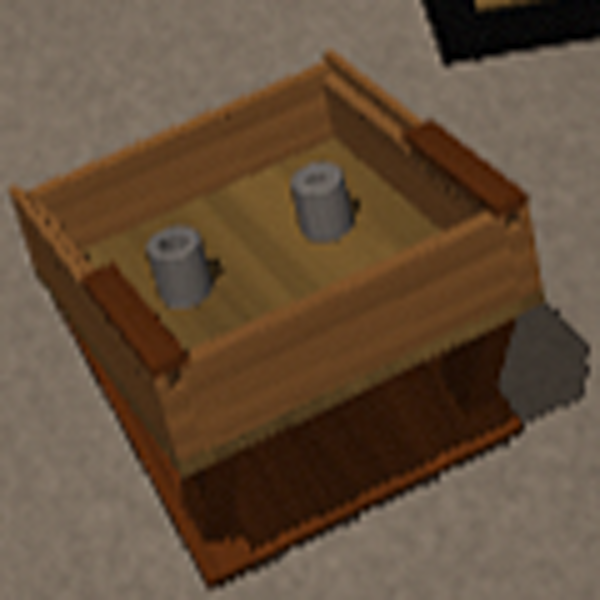

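View pics/t11c.png

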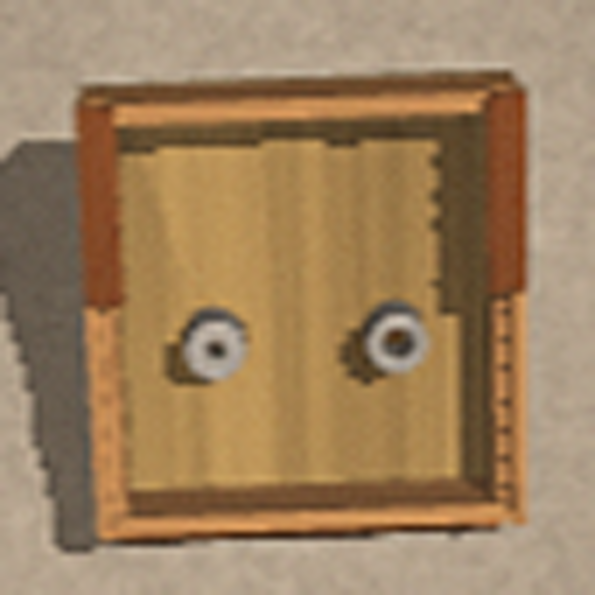

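View pics/w11.png

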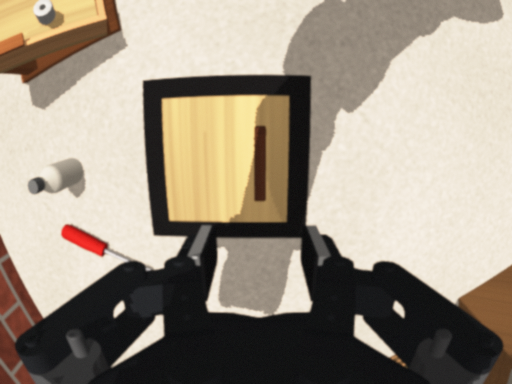

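The lid sits centred on the mat, with an even black margin in the wrist view. Two sleeves could be meant: one at top-crop (215,348) with a small bore, and one at (398,343) with a visibly larger bore. The right-hand one, y≈-38 mm, fits "wide-bored". I'll confirm from above before reaching for it.

Run:
```python
from h import *
from fast import go
o=bot.get_obs();q=o['q'];L,B=box();T=T0()
for yd in (0,-30,30,-60):
  Td=down(np.radians(yd)); G=np.array([.4593,-.2835,0.02])
  w=[(np.array([.5,.1,.26]),down(0),None),(L+B@[-.03,-.038,.10],T,None),(L+B@[-.014,-.038,.06],T,None),(L+B@[-.014,-.038,-.03],T,None),(L+B@[-.014,-.038,.06],T,None),(np.array([.5,-.15,.22]),Td,None),(G+[0,0,.12],Td,None),(G+[0,0,.006],Td,None)]
  r=go(q,w); print(yd,r[1],r[3]);[print('  ',a[0].round(2),a[1]) for a in r[2]]
plan(w[0][0],down(0))
```

```text
0 0.00880194985648508 False
   [ 0.6   0.37 -1.12  1.86  0.36  1.14  2.49] 4.75
   [ 0.74  0.29 -0.89  2.2   0.81  0.36  2.37] 4.0
   [ 0.6   0.38 -0.77  2.16  0.97  0.34  2.23] 1.0
   [ 0.37  0.53 -0.52  2.12  1.4   0.26  1.81] 2.0
   [ 0.59  0.37 -0.75  2.16  0.96  0.34  2.24] 2.25
   [ 1.02  0.42 -1.06  1.88  0.42  1.08  2.94] 4.25
-30 0.08930491716628305 True
   [ 0.6   0.37 -1.12  1.86  0.36  1.14  2.49] 4.75
   [ 0.74  0.29 -0.89  2.2   0.81  0.36  2.37] 4.0
   [ 0.6   0.38 -0.77  2.16  0.97  0.34  2.23] 1.0
   [ 0.37  0.53 -0.52  2.12  1.4   0.26  1.81] 2.0
   [ 0.59  0.37 -0.75  2.16  0.96  0.34  2.24] 2.25
   [ 0.93  0.37 -0.93  1.89  0.34  1.05  2.48] 5.25
   [ 1.09  0.49 -0.83  1.93  0.46  0.92  2.65] 3.25
   [ 0.98  0.65 -0.7   1.99  0.63  0.73  2.51] 2.5
30 0.009707330765213129 False
   [ 0.6   0.37 -1.12  1.86  0.36  1.14  2.49] 4.75
   [ 0.74  0.29 -0.89  2.2   0.81  0.36  2.37] 4.0
   [ 0.6   0.38 -0.77  2.16  0.97  0.34  2.23] 1.0
   [ 0.37  0.53 -0.52  2.12  1.4   0.26  1.81] 2.0
   [ 0.59  0.37 -0.75  2.16  0.96  0.34  2.24] 2.25
-60 0.08930491716628305 True
   [ 0.6   0.37 -1.12  1.86  0.36  1.14  2.49] 4.75
   [ 0.74  0.29 -0.89  2.2   0.81  0.36  2.37] 4.0
   [ 0.6   0.38 -0.77  2.16  0.97  0.34  2.23] 1.0
   [ 0.37  0.53 -0.52  2.12  1.4   0.26  1.81] 2.0
   [ 0.59  0.37 -0.75  2.16  0.96  0.34  2.24] 2.25
   [ 0.85  0.34 -0.83  1.89  0.29  1.03  2.  ] 8.0
   [ 1.02  0.46 -0.73  1.93  0.39  0.89  2.18] 3.25
   [ 0.92  0.62 -0.62  2.    0.56  0.69  2.04] 2.5
t 14.8 row [0.4737, -0.3063, -0.0605] [-0.0005, 0.0, -0.0409] n 4.538589538396024 1.7154578455805476
```

Feasible, using a lid-yaw of about -60° at the gauge. Moving over the box.

play_rows([
  [[0.12,-0.08,-0.03],[0,0,-0.02]],
  [[0.24,-0.155,-0.06],[0,0,-0.04]],
  [[0.36,-0.23,-0.06],[0,0,-0.041]],
  [[0.474,-0.306,-0.06],[0,0,-0.041]],
  [[0.474,-0.306,-0.06],[0,0,-0.041]],
  [[0.474,-0.306,-0.06],[0,0,-0.041]],
])

```text
t: 15.4
eef_pos: [0.5007, 0.0937, 0.2574]
tool_rot: [-0.001, -0.704, 0.71, -0.001]
contact_force: [-0.7, 0.4, 0.5]
gripper_width: 0.518
```

Run:
```python
from h import *
L,B=box();st();plan(L+B@[-.03,-.038,.10],T0())
```

```text
{'t': 15.4, 'q': [0.6031, 0.3673, -1.1141, 1.8618, 0.3648, 1.1394, 2.4913], 'eef_pos': [0.5007, 0.0937, 0.2574], 'contact_force': [-0.7, 0.4321, 0.5219], 'torque': [-0.0075, 0.0114, 0.0248], 'gripper_width': 0.5176}
t 15.4 row [0.322, -0.1676, 0.2031] [0.078, -0.0013, -0.0037] n 3.3277678134443582 3.274164888577594
```

play_rows([
  [[0.322,-0.168,0.1],[0.078,-0.0013,-0.0037]],
  [[0.322,-0.168,0.15],[0.078,-0.0013,-0.0037]],
  [[0.322,-0.168,0.2],[0.078,-0.0013,-0.0037]],
  [[0.322,-0.168,0.203],[0.078,-0.0013,-0.0037]],
  [[0.322,-0.168,0.203],[0.078,-0.0013,-0.0037]],
  [[0.322,-0.168,0.203],[0.078,-0.0013,-0.0037]],
])

```text
t: 16.0
eef_pos: [0.5655, -0.0349, 0.175]
tool_rot: [-0.172, 0.692, -0.681, 0.168]
contact_force: [1.0, 0.3, 1.2]
gripper_width: 0.514
```

```bash
cat > slv.py <<'E'
from h import *
import sys
from scipy import ndimage
L,B=box();st();o=bot.get_obs();print('tcp box',((np.array(o['eef_pos'])-L)@B).round(4))
c=snap('wrist',sys.argv[1]);P=wpts(c);Q=(P-L)@B
k=(np.abs(Q[...,0])<.07)&(np.abs(Q[...,1])<.07)&(Q[...,2]>-.011)&(Q[...,2]<.0)
lb,n=ndimage.label(k)
for i in range(1,n+1):
    a=Q[lb==i]
    if len(a)>40:
        v,u=np.where(lb==i); print(len(a),a.mean(0).round(4),cv2.minEnclosingCircle((a[:,:2]*1000).astype(np.float32)),u.mean(),v.mean(),'hole',(ndimage.binary_fill_holes(lb==i)&(lb!=i)).sum())
E
python3 slv.py w12
```

```text
{'t': 16.0, 'q': [0.7327, 0.2959, -0.8906, 2.194, 0.7997, 0.3615, 2.378], 'eef_pos': [0.5655, -0.0349, 0.175], 'contact_force': [0.9689, 0.3089, 1.1916], 'torque': [0.0125, 0.4406, 0.0182], 'gripper_width': 0.5143}
tcp box [-0.0315 -0.037   0.0993]
518 [-0.016  -0.0395 -0.0066] ((-15.873786926269531, -38.856327056884766), 12.898954391479492) 239.14864864864865 185.59073359073358 hole 149
490 [-0.0159  0.0358 -0.0065] ((-16.379199981689453, 37.07670211791992), 13.264970779418945) 240.81428571428572 262.25102040816324 hole 23
```

View pics/w12.png

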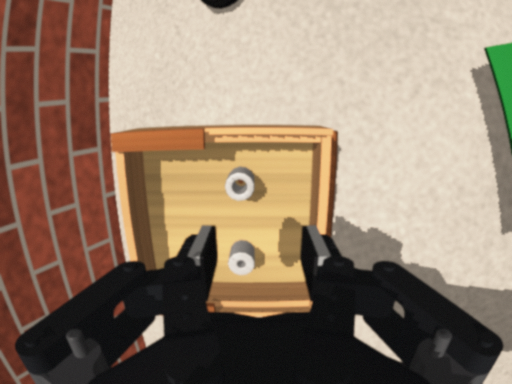

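The bores are clear in the wrist view. The sleeve at (239,185) has the wide bore, with a 149-pixel hole against 23 for the one at (241,262). That is the one at y=-39 mm. An enlarged crop will confirm it while I compute the descent.

Run:
```python
from h import *
crop('w12',190,150,300,290,5,'w12c')
L,B=box();plan(L+B@[-.0155,-.0388,.03],T0());plan(L+B@[-.0155,-.0388,-.031],T0())
```

```text
t 16.05 row [0.0075, -0.0359, 0.1746] [0.0002, 0.0004, 0.0002] n 1.42758231624375 0.019135443194191276
t 16.05 row [0.0079, -0.036, 0.3271] [0.0002, 0.0004, 0.0002] n 2.6337202659674572 0.019135443194191276
```

View pics/w12c.png

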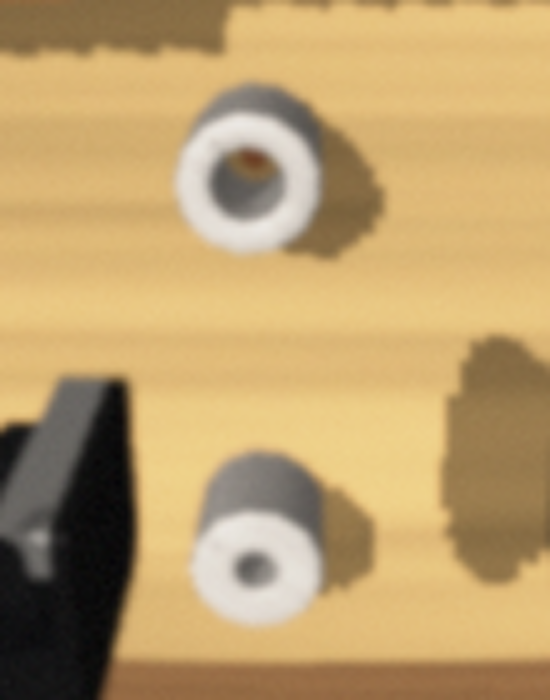

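The crop confirms it: the upper sleeve's bore is about half its diameter, the lower one about a third. Moving above the upper sleeve.

play_rows([
  [[0.008,-0.036,0.08],[0,0,0]],
  [[0.008,-0.036,0.15],[0,0,0]],
  [[0.008,-0.036,0.175],[0,0,0]],
  [[0.008,-0.036,0.175],[0,0,0]],
  [[0.008,-0.036,0.175],[0,0,0]],
])

```text
t: 16.55
eef_pos: [0.6132, -0.0341, 0.1223]
tool_rot: [-0.174, 0.693, -0.679, 0.169]
contact_force: [-0.6, -0.1, 0.0]
gripper_width: 0.513
```

```bash
python3 slv.py w13;  python3 - <<'E'
from h import *
L,B=box();plan(L+B@[-.0155,-.0388,-.031],T0())
E
```

```text
{'t': 16.55, 'q': [0.5125, 0.4258, -0.6724, 2.144, 1.082, 0.3083, 2.1208], 'eef_pos': [0.6132, -0.0341, 0.1223], 'contact_force': [-0.609, -0.1398, 0.0341], 'torque': [-0.0439, 0.4972, 0.0042], 'gripper_width': 0.5126}
tcp box [-0.0143 -0.037   0.0303]
937 [-0.0159 -0.0397 -0.0066] ((-15.730698585510254, -39.014713287353516), 13.043367385864258) 259.62540021344716 211.96478121664887 hole 265
662 [-0.0158  0.034  -0.0068] ((-15.710471153259277, 35.91693878173828), 12.758435249328613) 259.0438066465257 304.1540785498489 hole 35
t 16.6 row [0.0036, 0.0031, 0.154] [-0.0001, 0.0006, 0.0004] n 1.2326823589549525 0.028491766683122446
```

View pics/w13.png

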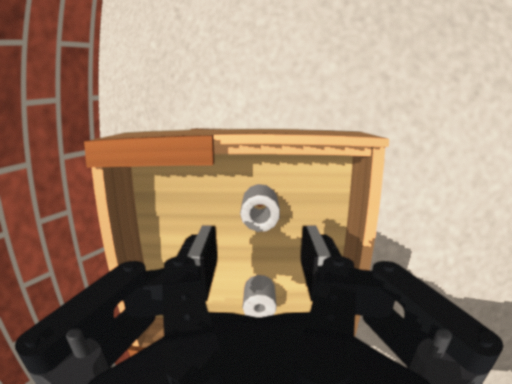

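The wide sleeve at (260,212) is between the jaws, at box (-15.7,-39.0). Descending.

play_rows([
  [[0.0036,0.003,0.06],[0,0,0]],
  [[0.0036,0.003,0.11],[0,0,0]],
  [[0.0036,0.003,0.14],[0,0,0]],
  [[0.0036,0.003,0.154],[0,0.0006,0.0004]],
  [[0.0036,0.003,0.154],[0,0.0006,0.0004]],
  [[0.0036,0.003,0.154],[0,0.0006,0.0004]],
])

```text
t: 17.2
eef_pos: [0.6414, -0.0353, 0.0687]
tool_rot: [-0.173, 0.691, -0.681, 0.171]
contact_force: [0.7, -0.1, 0.3]
gripper_width: 0.517
```

```bash
python3 slv.py w14
```

```text
{'t': 17.2, 'q': [0.363, 0.53, -0.5053, 2.1155, 1.3963, 0.2526, 1.8112], 'eef_pos': [0.6414, -0.0353, 0.0687], 'contact_force': [0.6696, -0.1475, 0.331], 'torque': [0.0033, 0.487, 0.0278], 'gripper_width': 0.5169}
tcp box [-0.0147 -0.0386 -0.0302]
1801 [-0.016  -0.0402 -0.0067] ((-15.958834648132324, -39.04402160644531), 13.060869216918945) 259.2548584119933 258.7279289283731 hole 432
452 [ 0.0101 -0.0447 -0.0052] ((10.122964859008789, -38.96270751953125), 12.17436408996582) 201.13716814159292 250.7920353982301 hole 1
455 [-0.0416 -0.0448 -0.0054] ((-41.34477233886719, -39.18796157836914), 12.104541778564453) 316.1340659340659 250.51868131868133 hole 0
```

View pics/w14.png

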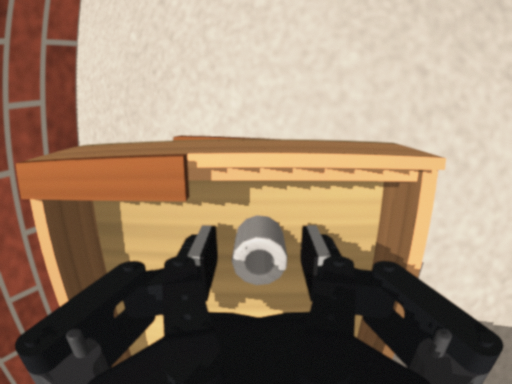

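The sleeve (259,255) is centred between the pads: pad midpoint -15.6, sleeve -16.0 mm. Closing.

play_rows([
  [[0,0,0],[0,0,0]],
  [[0,0,0],[0,0,0]],
  [[0,0,0],[0,0,0]],
  [[0,0,0],[0,0,0]],
  [[0,0,0],[0,0,0]],
], fingers=15, grip_force=40)

```text
t: 17.75
eef_pos: [0.6415, -0.0356, 0.0698]
tool_rot: [-0.174, 0.691, -0.681, 0.171]
contact_force: [-3.5, -0.4, 6.4]
gripper_width: 0.282
```

```bash
python3 slv.py w15
python3 - <<'E'
from h import *
from fast import go
o=bot.get_obs();q=o['q'];L,B=box();A=rq(o).as_matrix();x=np.array(o['eef_pos']);G=np.array([.4593,-.2835,0.02])
for yd in (-30,-45,-60,-75):
  Td=down(np.radians(yd))
  w=[(x-A[:,2]*.1,A,None),(np.array([.52,-.15,.22]),Td,None),(G+[0,0,.12],Td,None),(G+[0,0,.006],Td,None)]
  r=go(q,w); print(yd,r[1],r[3]);[print('  ',a[0].round(2),a[1]) for a in r[2]]
E
```

```text
{'t': 17.75, 'q': [0.3631, 0.5279, -0.5049, 2.1159, 1.3956, 0.2524, 1.8115], 'eef_pos': [0.6415, -0.0356, 0.0698], 'contact_force': [-3.5328, -0.4367, 6.4004], 'torque': [-0.0361, 0.6422, -0.0297], 'gripper_width': 0.2817}
tcp box [-0.0141 -0.039  -0.0293]
2458 [-0.0152 -0.042  -0.0063] ((-15.120445251464844, -46.43203353881836), 25.69811248779297) 258.82180634662325 255.30960130187145 hole 442
-30 0.08483761891013683 True
   [ 0.61  0.35 -0.77  2.16  0.91  0.34  2.28] 2.25
   [ 0.89  0.4  -0.91  1.85  0.36  1.07  2.46] 5.25
   [ 1.08  0.49 -0.82  1.93  0.45  0.92  2.66] 3.5
   [ 0.98  0.65 -0.7   1.99  0.62  0.72  2.51] 2.5
-45 0.08483761891013683 True
   [ 0.61  0.35 -0.77  2.16  0.91  0.34  2.28] 2.25
   [ 0.85  0.39 -0.85  1.85  0.33  1.06  2.22] 6.5
   [ 1.04  0.47 -0.77  1.93  0.42  0.9   2.42] 3.5
   [ 0.94  0.63 -0.65  1.99  0.58  0.71  2.28] 2.5
-60 0.08483761891013683 True
   [ 0.61  0.35 -0.77  2.16  0.91  0.34  2.28] 2.25
   [ 0.81  0.37 -0.8   1.85  0.31  1.05  1.98] 8.0
   [ 1.01  0.46 -0.72  1.93  0.38  0.89  2.19] 3.5
   [ 0.91  0.62 -0.6   2.    0.55  0.69  2.05] 2.5
-75 0.08483761891013683 True
   [ 0.61  0.35 -0.77  2.16  0.91  0.34  2.28] 2.25
   [ 0.77  0.36 -0.75  1.85  0.28  1.04  1.74] 9.5
   [ 0.97  0.45 -0.67  1.93  0.36  0.88  1.95] 3.5
   [ 0.88  0.61 -0.56  2.    0.51  0.68  1.82] 2.5
```

View pics/w15.png

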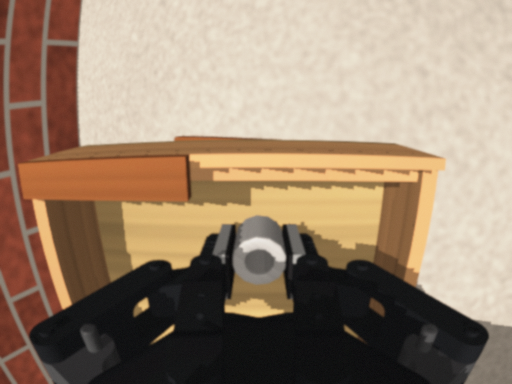

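Gripped: opening 0.28, sleeve at (259,255). Lifting square to the floor.

play_rows([
  [[0,0,-0.03],[0,0,0]],
  [[0,0,-0.09],[0,0,0]],
  [[0,0,-0.17],[0,0,0]],
  [[0,0,-0.25],[0,0,0]],
  [[0,0,-0.25],[0,0,0]],
])

```text
t: 18.3
eef_pos: [0.5943, -0.0369, 0.1613]
tool_rot: [-0.175, 0.69, -0.68, 0.173]
contact_force: [0.8, -0.8, 0.6]
gripper_width: 0.283
```

```bash
python3 slv.py w16|head -2
python3 - <<'E'
from h import *
plan([.52,-.15,.22],down(np.radians(-45)))
E
```

```text
{'t': 18.3, 'q': [0.6134, 0.3423, -0.7706, 2.1586, 0.8895, 0.3407, 2.2974], 'eef_pos': [0.5943, -0.0369, 0.1613], 'contact_force': [0.7667, -0.7827, 0.5966], 'torque': [-0.0399, 0.5384, -0.0337], 'gripper_width': 0.2829}
tcp box [-0.0126 -0.0394  0.0736]
t 18.35 row [0.2797, 0.0957, -0.2223] [-0.0748, 0.0313, 0.1245] n 2.9590583308833476 6.227732077935974
```

View pics/w16.png

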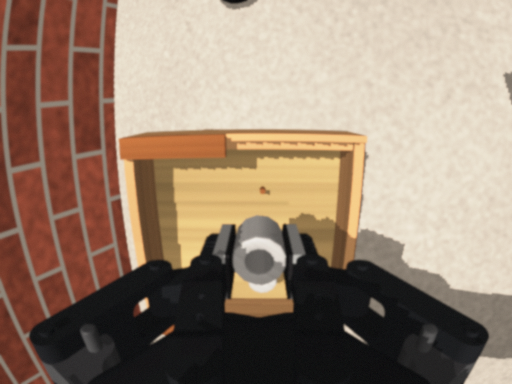

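The sleeve is free in the grip, and the bare dowel shows at (263,189). Rotating upright and moving towards the gauge.

play_rows([
  [[0.05,0.05,-0.11],[0,0,0]],
  [[0.11,0.08,-0.2],[-0.015,0.006,0.025]],
  [[0.2,0.09,-0.22],[-0.03,0.0125,0.05]],
  [[0.28,0.096,-0.222],[-0.045,0.019,0.075]],
  [[0.28,0.096,-0.222],[-0.06,0.025,0.1]],
  [[0.28,0.096,-0.222],[-0.075,0.031,0.1245]],
  [[0.28,0.096,-0.222],[-0.075,0.031,0.1245]],
  [[0.28,0.096,-0.222],[-0.075,0.031,0.1245]],
])

```text
t: 19.15
eef_pos: [0.5211, -0.1507, 0.2188]
tool_rot: [-0.001, -0.381, 0.925, 0.002]
contact_force: [0.3, -0.0, 0.1]
gripper_width: 0.282
```

Run:
```python
from h import *
st();plan([.4593,-.2835,.14],down(np.radians(-45)))
```

```text
{'t': 19.15, 'q': [0.8463, 0.3952, -0.8497, 1.8411, 0.3351, 1.0598, 2.2188], 'eef_pos': [0.5211, -0.1507, 0.2188], 'contact_force': [0.3395, -0.0031, 0.0897], 'torque': [0.0263, -0.0217, -0.0048], 'gripper_width': 0.2817}
t 19.15 row [0.3435, -0.1277, 0.1967] [0.0006, -0.0001, -0.0007] n 3.327250871503424 0.0392119002078921
```

```bash
cat > pin.py <<'E'
from h import *
import sys
c=snap('wrist',sys.argv[1]);P=wpts(c)
b=(P[...,2]>.016)&(P[...,2]<.024)&(np.hypot(P[...,0]-.459,P[...,1]+.2835)<.055)
a=P[b]; print('block',cv2.minAreaRect((a[:,:2]*1000).astype(np.float32)),a.mean(0),len(a))
t=(P[...,2]>.05)&(P[...,2]<.062)&(np.hypot(P[...,0]-.459,P[...,1]+.2835)<.012)
a=P[t]; v,u=np.where(t); print('pin top',a.mean(0) if len(a) else 0,len(a),u.mean(),v.mean(), (a.min(0),a.max(0)) if len(a) else 0)
t=(P[...,2]>.028)&(P[...,2]<.062)&(np.hypot(P[...,0]-.459,P[...,1]+.2835)<.012)
a=P[t];print('pin all',a.mean(0),len(a))
E
python3 pin.py w17; python3 -c "
import sys;sys.path.insert(0,'.')
from geo import *
import cv2
c=load('w17')"
```

```text
block ((459.3560791015625, -285.3753356933594), (70.69181060791016, 70.53630065917969), 86.3457260131836) [ 0.45942491 -0.28438401  0.01989687] 3329
pin top [ 0.45935529 -0.2847551   0.05424665] 57 207.19298245614036 44.6140350877193 (array([ 0.45445599, -0.2900907 ,  0.05036213]), array([ 0.46407475, -0.28135453,  0.0573138 ]))
pin all [ 0.45956058 -0.28368525  0.04811757] 103
```

View pics/w17.png

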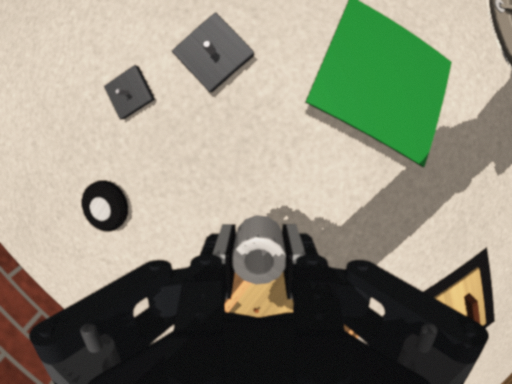

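The wrist view shows the large block and pin at (210,48), near (0.4594,-0.285). I'll move closer, stopping about 45 mm short, to measure pin against held sleeve in one picture.

play_rows([
  [[0.11,-0.04,0.06],[0,0,0]],
  [[0.2,-0.09,0.15],[0,0,0]],
  [[0.235,-0.125,0.24],[0,0,-0.0007]],
  [[0.235,-0.125,0.29],[0,0,-0.0007]],
  [[0.235,-0.125,0.29],[0,0,-0.0007]],
  [[0.235,-0.125,0.29],[0,0,-0.0007]],
])

```text
t: 19.8
eef_pos: [0.4896, -0.2513, 0.1024]
tool_rot: [-0.001, -0.383, 0.924, 0.002]
contact_force: [0.7, 0.6, 0.6]
gripper_width: 0.281
```

```bash
python3 - <<'E'
from h import *
st()
E
python3 pin.py w18
python3 - <<'E'
from h import *
c=load('w18');P=wpts(c);o=bot.get_obs();A=rq(o).as_matrix();Q=(P-o['eef_pos'])@A  # tool coords
# sleeve top ring: bright pixels around (259,255)
col=c['pixels'].astype(int)
k=np.zeros(col.shape[:2],bool);k[225:290,225:295]=True
a=Q[k&(Q[...,2]>-.035)&(Q[...,2]<-.015)&(np.hypot(Q[...,0],Q[...,1])<.02)];print(len(a),np.percentile(a[:,2],[5,25,50,75,95]))
for zz in np.arange(-.03,-.018,.002):
    b=a[np.abs(a[:,2]-zz)<.001]; 
    if len(b)>30: print(zz.round(3),len(b),cv2.minEnclosingCircle((b[:,:2]*1000).astype(np.float32)),b.mean(0))
crop('w18',150,60,370,300,3,'w18c')
E
```

```text
{'t': 19.8, 'q': [0.9355, 0.5458, -0.7404, 1.9245, 0.4773, 0.8591, 2.3026], 'eef_pos': [0.4896, -0.2513, 0.1024], 'contact_force': [0.6607, 0.5905, 0.6229], 'torque': [0.0639, 0.0157, -0.0332], 'gripper_width': 0.2808}
block ((459.1485900878906, -286.1259460449219), (70.1558837890625, 70.24053955078125), 85.94253540039062) [ 0.4585721  -0.28650698  0.01995105] 7913
pin top [ 0.45901257 -0.28631907  0.05412106] 158 252.80379746835442 143.27215189873417 (array([ 0.45483172, -0.29076742,  0.05000866]), array([ 0.46381917, -0.28151796,  0.05741415]))
pin all [ 0.45848782 -0.28666814  0.05138674] 198
2426 [-0.0310459  -0.02218219 -0.02145017 -0.02044228 -0.01642649]
-0.03 69 ((4.500371932983398, 1.1150552034378052), 16.55605697631836) [ 0.00665962  0.0012447  -0.02998072]
-0.028 63 ((3.5542144775390625, 0.8914222717285156), 17.14497184753418) [ 0.00634831  0.00034961 -0.027813  ]
-0.026 63 ((2.888012647628784, 0.8104910254478455), 17.612159729003906) [ 0.00477538  0.0007257  -0.02601323]
-0.024 62 ((3.254833698272705, 0.5972033143043518), 17.363887786865234) [ 0.00701696  0.00033202 -0.02381401]
-0.022 1194 ((3.2449424266815186, 0.5541383624076843), 17.426464080810547) [ 0.00201236  0.0010906  -0.02174932]
-0.02 476 ((4.718739986419678, 0.4608362019062042), 16.89974594116211) [ 0.00340472  0.00040264 -0.02032922]
```

View pics/w18c.png

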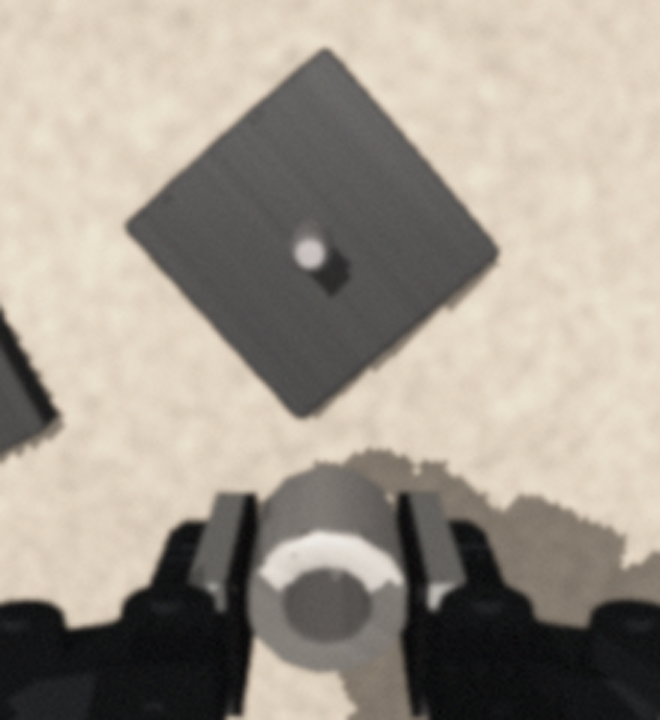

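```bash
cat >> h.py <<'E'
def wray(c,u,v):
    H=384;f=H/2/np.tan(np.radians(float(c['fovy']))/2);dx=u-c['cx'];dy=v-c['cy'];r=np.hypot(dx,dy)+1e-9;t=r/f
    d=np.array([np.sin(t)*dx/r,np.sin(t)*dy/r,np.cos(t)]);return c['pose'][:3,3],c['pose'][:3,:3]@d
def hit(c,u,v,p0,n):
    o,d=wray(c,u,v);return o+d*((np.array(p0)-o)@n)/(d@n)
E
python3 - <<'E'
from h import *
c=load('w18');o=bot.get_obs();A=rq(o).as_matrix();x=np.array(o['eef_pos']);n=A[:,2]
f=lambda X,Y:(150+(X+.5)/3-.5,60+(Y+.5)/3-.5)
for zt in (-.0218,-.0233):
  for nm,pp in dict(bore=[(283,603),(371,603),(327,568),(327,643)],outer=[(249,600),(406,600),(327,670),(327,531)]).items():
    h=np.array([(hit(c,*f(*p),x+n*zt,n)-x)@A for p in pp])*1000; print(zt,nm,h.round(1).tolist(),'c',((h[0]+h[1])/2)[1].round(2),((h[2]+h[3])/2)[0].round(2))
for p in [(310,253),(309,251)]:
    w=hit(c,*f(*p),[0,0,.056],np.array([0,0,1.]));print('pin',w.round(4),((w-x)@A*1000).round(2))
# block corners
cc=np.array([hit(c,*f(*p),[0,0,.02],np.array([0,0,1.])) for p in [(326,48),(498,250),(303,416),(127,228)]]);print(cc.mean(0),np.linalg.norm(np.diff(cc,axis=0),axis=1),((cc.mean(0)-x)@A*1000).round(2))
# fingers pads in tool coords
P=wpts(c);Q=(P-x)@A*1000
for (u0,u1) in((212,234),(285,305)):
    q=Q[225:262,u0:u1].reshape(-1,3);q=q[(np.abs(q[:,1])<22)&(np.abs(q[:,2])<30)];print(np.percentile(q,[2,50,98],axis=0).round(1).tolist(),len(q))
E
```

```text
-0.0218 bore [[1.8, -5.8, -21.8], [1.8, 7.6, -21.8], [7.9, 0.9, -21.8], [-5.3, 0.9, -21.8]] c 0.93 1.26
-0.0218 outer [[2.3, -10.9, -21.8], [2.3, 13.0, -21.8], [-10.4, 0.9, -21.8], [14.0, 0.9, -21.8]] c 1.01 1.77
-0.0233 bore [[2.7, -5.7, -23.3], [2.6, 7.5, -23.3], [8.6, 0.9, -23.3], [-4.4, 0.9, -23.3]] c 0.93 2.1
-0.0233 outer [[3.1, -10.8, -23.3], [3.1, 12.8, -23.3], [-9.4, 0.9, -23.3], [14.6, 0.9, -23.3]] c 1.0 2.6
pin [ 0.4591 -0.286   0.056 ] [46.77 -2.53 47.33]
pin [ 0.4589 -0.2865  0.056 ] [47.2  -2.74 47.33]
[ 0.45871769 -0.28594874  0.02      ] [0.06719648 0.06681857 0.06721136] [47.   -2.32 83.33]
[[4.1, -21.2, -29.5], [12.5, -14.5, -18.2], [13.3, -10.9, -5.3]] 473
[[4.6, 12.9, -29.6], [12.6, 16.1, -19.5], [13.3, 21.6, -5.1]] 416
```

Run:
```python
from h import *
o=bot.get_obs();A=rq(o).as_matrix();x=np.array(o['eef_pos'])
for v in ([45.5,-3.45,47],[45.2,-3.3,47]): print('world',x+A@np.array(v)/1000)
# side view checks: scene camera pin & block, w/ sleeve
c=snap('scene','s18');c2=snap('top','t18')
for n,cc in(('s18',c),('t18',c2)):
    P=pts(cc);b=(P[...,2]>.015)&(P[...,2]<.025)&(np.hypot(P[...,0]-.459,P[...,1]+.2845)<.055)
    a=P[b];print(n,cv2.minAreaRect((a[:,:2]*1000).astype(np.float32)),a[:,2].mean())
crop('s18',100,170,220,260,6,'s18c');crop('t18',320,160,400,240,7,'t18c')
plan(x+A@[.0455,-.00345,0],down(np.radians(-45)))
```

```text
world [ 0.46063891 -0.28577808  0.05632814]
world [ 0.46074446 -0.28545971  0.05632882]
s18 ((461.6896057128906, -285.9155578613281), (69.6969985961914, 70.63307189941406), 85.85723114013672) 0.019993157144626787
t18 ((451.5846862792969, -283.4122314453125), (70.6455307006836, 51.928382873535156), 88.18900299072266) 0.019116526376741008
t 19.95 row [0.1137, -0.0075, 0.0015] [0.0003, 0.0001, 0.0002] n 0.9112911719291358 0.015277638622553337
```

View pics/s18c.png

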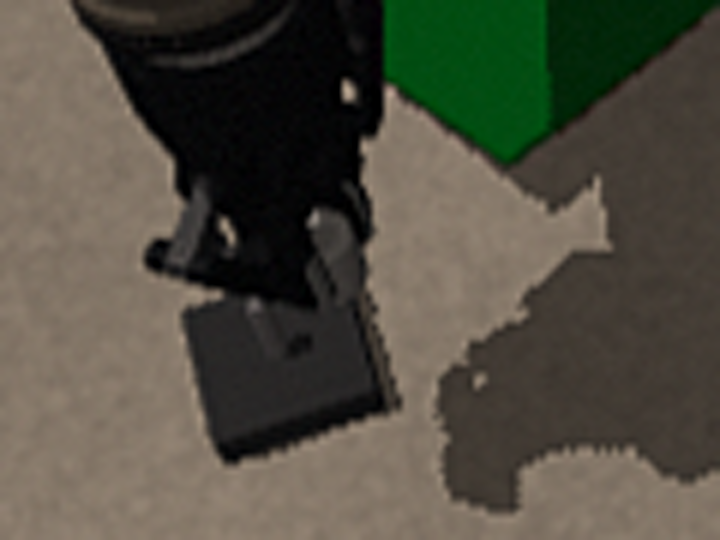

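View pics/t18c.png

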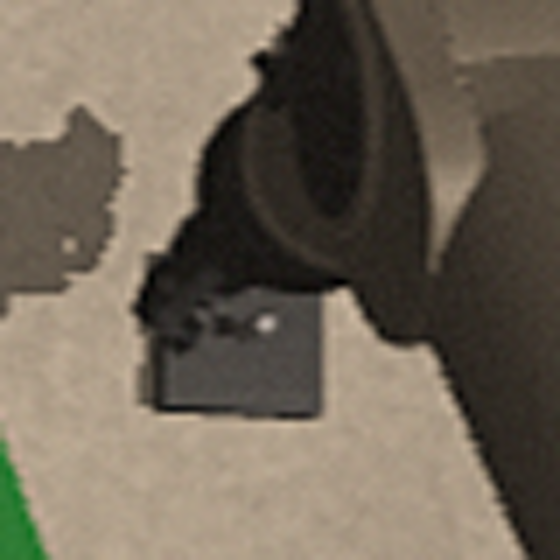

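The three cameras put the pin at (.4606,-.2857) for the wrist relative to the sleeve, (.4617,-.2859) for the scene and (.4593,-.2835) for the top. I'll use (.4606,-.2854) and feel my way down over the tapered tip.

Run:
```python
from h import *
plan([.4606,-.2854,.102],down(np.radians(-45)));plan([.4606,-.2854,.070],down(np.radians(-45)))
```

```text
t 19.95 row [0.113, -0.0065, 0.0048] [0.0003, 0.0001, 0.0002] n 0.9060213395980915 0.015277638622553337
t 19.95 row [0.113, -0.0066, 0.0848] [0.0003, 0.0001, 0.0002] n 1.1318528786713102 0.015277638622553337
```

play_rows([
  [[0.06,-0.003,0.0],[0,0,0]],
  [[0.1,-0.006,0.0],[0,0,0]],
  [[0.113,-0.0065,0.01],[0.0003,0,0]],
  [[0.113,-0.0065,0.05],[0.0003,0,0]],
  [[0.113,-0.0065,0.08],[0.0003,0,0]],
  [[0.113,-0.0065,0.083],[0.0003,0,0]],
  [[0.113,-0.0065,0.083],[0.0003,0,0]],
])

```text
t: 20.65
eef_pos: [0.4606, -0.2842, 0.0698]
tool_rot: [0.0, -0.384, 0.923, 0.001]
contact_force: [-1.1, 1.1, -0.9]
gripper_width: 0.283
```

Run:
```python
from h import *
st();plan([.4606,-.2854,.06],down(np.radians(-45)))
for n in('scene','wrist','top'): snap(n,n[0]+'19')
crop('s19',100,170,220,260,6,'s19c');crop('w19',190,180,330,300,5,'w19c');crop('t19',320,160,400,240,7,'t19c')
```

```text
{'t': 20.65, 'q': [0.9896, 0.5761, -0.7072, 1.967, 0.5202, 0.7878, 2.3421], 'eef_pos': [0.4606, -0.2842, 0.0698], 'contact_force': [-1.1058, 1.0777, -0.9392], 'torque': [0.033, -0.0161, 0.0165], 'gripper_width': 0.2829}
t 20.65 row [0.0022, -0.0021, 0.0246] [0.0003, 0.0002, 0.0004] n 0.19812975129306043 0.022478978303770172
```

View pics/s19c.png

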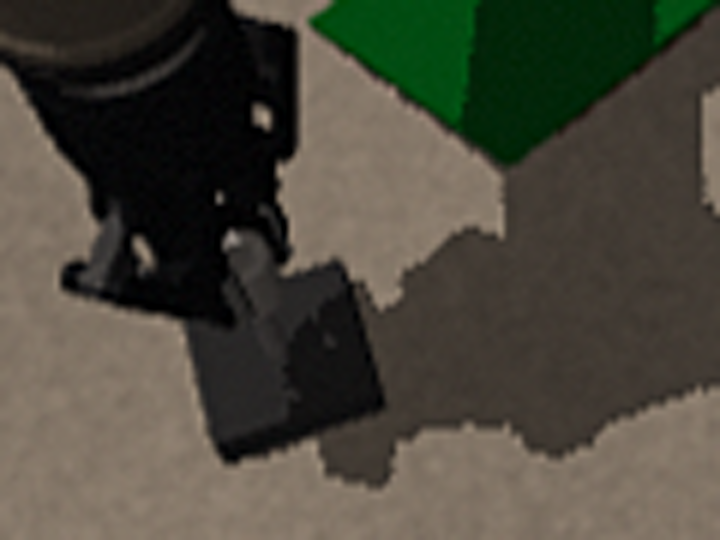

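View pics/w19c.png

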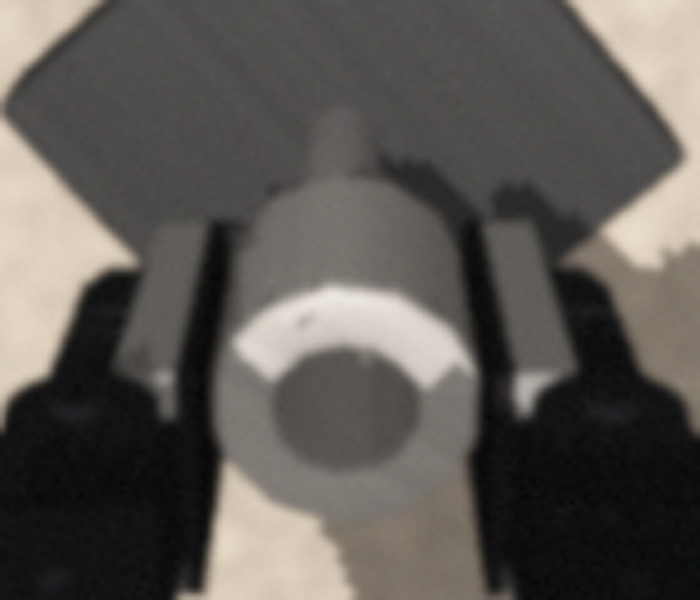

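Run:
```python
from h import *
c=load('w19');o=bot.get_obs();A=rq(o).as_matrix();x=np.array(o['eef_pos']);n=A[:,2]
f=lambda X,Y:(190+(X+.5)/5-.5,180+(Y+.5)/5-.5)
for nm,pp in dict(bore=[(273,408),(419,408),(346,347),(346,471)],outer=[(213,400),(478,400),(346,517),(346,285)]).items():
    h=np.array([(hit(c,*f(*p),x+n*-.0218,n)-x)@A for p in pp])*1000; print(nm,'c y',((h[0]+h[1])/2)[1].round(2),'x',((h[2]+h[3])/2)[0].round(2), 'sizes',h[1][1]-h[0][1],h[2][0]-h[3][0])
for row,l,r in [(120,312,366),(140,310,372),(165,307,375)]:
    for xp in (.001,.003):
        hs=[(hit(c,*f(X,row),x+A[:,0]*xp,A[:,0])-x)@A*1000 for X in(l,r)]; print(row,xp,np.round(hs,1).tolist(),'y mid',(hs[0][1]+hs[1][1])/2)
# foot: back edge of pin on block, at (340,105)
print('foot back',(hit(c,*f(340,105),[0,0,.02],np.array([0,0,1.]))-x)@A*1000)
cc=np.array([hit(c,*f(*p),[0,0,.02],np.array([0,0,1.])) for p in [(5,105),(684,155)]]);print('side corners mid',((cc.mean(0)-x)@A*1000).round(2),np.linalg.norm(cc[0]-cc[1]), cc)
P=wpts(c);b=(P[...,2]>.016)&(P[...,2]<.024)&(np.hypot(P[...,0]-.459,P[...,1]+.2855)<.055);a=P[b];r=cv2.minAreaRect((a[:,:2]*1000).astype(np.float32));print(r, (np.array([r[0][0]/1e3,r[0][1]/1e3,.02])-x)@A*1000)
```

```text
bore c y 0.96 x 0.33 sizes 13.389467068623254 13.14837450799579
outer c y 0.91 x 0.8 sizes 24.290292512335945 -24.5218193646326
120 0.001 [[1.0, -3.8, 62.8], [1.0, 4.0, 62.8]] y mid 0.10744590323540826
120 0.003 [[3.0, -3.7, 56.6], [3.0, 3.9, 56.7]] y mid 0.12388395633011928
140 0.001 [[1.0, -3.9, 53.8], [1.0, 4.7, 53.8]] y mid 0.4081672961524494
140 0.003 [[3.0, -3.8, 47.9], [3.0, 4.6, 47.9]] y mid 0.415544545116596
165 0.001 [[1.0, -4.1, 43.5], [1.0, 4.9, 43.5]] y mid 0.4206985919531556
165 0.003 [[3.0, -3.9, 37.9], [3.0, 4.8, 37.9]] y mid 0.4276982701177945
foot back [ 6.99133744  0.27609833 50.95295772]
side corners mid [ 3.18  1.15 50.96] 0.0947925722658545 [[ 0.48909479 -0.32234283  0.02      ]
 [ 0.42728383 -0.25047463  0.02      ]]
((459.1162109375, -286.2939147949219), (70.14631652832031, 70.21097564697266), 85.95674133300781) [ 2.4458951   0.57574838 50.9587215 ]
```

Relative measurement gives sleeve (0.6,0.94) and pin (≈2.0,0.4) mm in tool x,y, so shift about +1.1 and -0.6 mm. That agrees with my planned target. Descending gently onto the taper.

play_rows([
  [[0.0028,-0.0018,0],[0.0003,0.0002,0]],
  [[0.0028,-0.0018,0.005],[0.0003,0.0002,0]],
  [[0.0028,-0.0018,0.013],[0.0003,0.0002,0]],
  [[0.0028,-0.0018,0.02],[0.0003,0.0002,0]],
  [[0.0028,-0.0018,0.027],[0.0003,0.0002,0]],
  [[0.0028,-0.0018,0.034],[0.0003,0.0002,0]],
  [[0.0028,-0.0018,0.04],[0.0003,0.0002,0]],
  [[0.0028,-0.0018,0.04],[0.0003,0.0002,0]],
])

```text
t: 21.6
eef_pos: [0.4607, -0.2862, 0.0546]
tool_rot: [0.0, -0.384, 0.924, -0.001]
contact_force: [0.2, 1.1, -1.4]
gripper_width: 0.28
```

Run:
```python
from h import *
st();plan([.4606,-.2854,.03],down(np.radians(-45)))
c=snap('wrist','w20'); crop('w20',190,180,330,300,5,'w20c')
```

```text
{'t': 21.6, 'q': [0.9756, 0.5973, -0.6879, 1.9745, 0.5464, 0.7595, 2.3222], 'eef_pos': [0.4607, -0.2862, 0.0546], 'contact_force': [0.2451, 1.0939, -1.384], 'torque': [0.0208, -0.0025, 0.0768], 'gripper_width': 0.2796}
t 21.6 row [-0.0012, 0.0016, 0.0614] [-0.0003, -0.0, 0.0003] n 0.4914171913577696 0.017610878805112248
```

View pics/w20c.png

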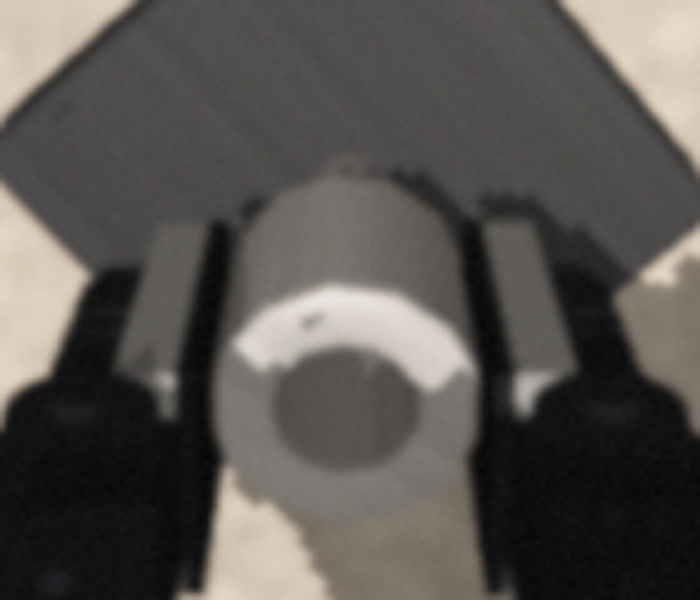

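At TCP z 0.0546 the sleeve is about 8 mm over the pin, with force near noise and no slip (the ring hasn't moved in the picture). Continuing down.

play_rows([
  [[-0.0008,0.0008,0.008],[0,0,0]],
  [[-0.0008,0.0008,0.017],[0,0,0]],
  [[-0.0008,0.0008,0.026],[0,0,0]],
  [[-0.0008,0.0008,0.035],[0,0,0]],
  [[-0.0008,0.0008,0.044],[0,0,0]],
  [[-0.0008,0.0008,0.053],[0,0,0]],
  [[-0.0008,0.0008,0.06],[0,0,0]],
  [[-0.0008,0.0008,0.06],[0,0,0]],
])

```text
t: 22.45
eef_pos: [0.4606, -0.2857, 0.0303]
tool_rot: [0.0, -0.384, 0.923, -0.001]
contact_force: [-0.2, -0.4, 0.8]
gripper_width: 0.285
```

Run:
```python
from h import *
st();plan([.4606,-.2858,.0267],down(np.radians(-45)))
c=snap('wrist','w21'); crop('w21',190,180,330,300,5,'w21c')
P=wpts(c); print('ring z',np.nanmedian(P[238:246,255:265,2]))
```

```text
{'t': 22.45, 'q': [0.9519, 0.6322, -0.6591, 1.985, 0.5832, 0.7185, 2.291], 'eef_pos': [0.4606, -0.2857, 0.0303], 'contact_force': [-0.2318, -0.404, 0.7663], 'torque': [0.0229, -0.0534, 0.0034], 'gripper_width': 0.2852}
t 22.45 row [0.0002, -0.0002, 0.009] [-0.0002, -0.0, 0.0003] n 0.07205872124856483 0.01637334111211285
ring z 0.05280931874593792
```

View pics/w21c.png

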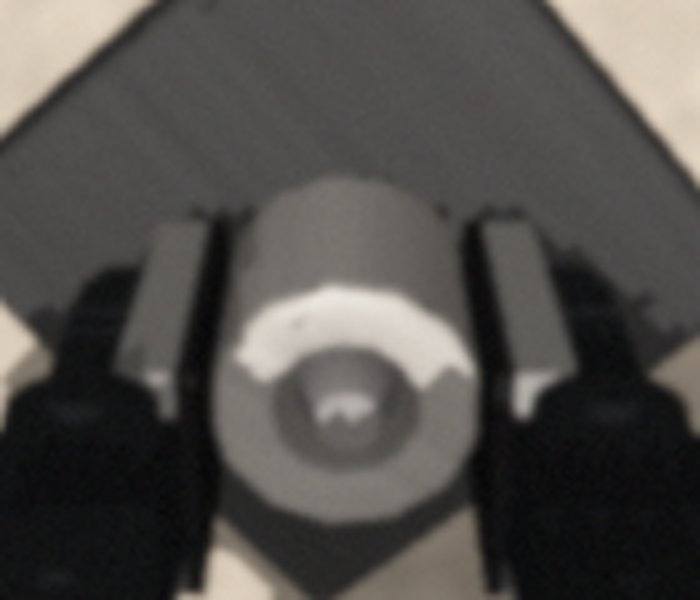

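The pin tip shows centred in the bore at (343,410). About 3 mm is left, so I go down in small steps until I feel the block.

play_rows([
  [[0,0,0.0015],[0,0,0]],
  [[0,0,0.003],[0,0,0]],
  [[0,0,0.0045],[0,0,0]],
  [[0,0,0.006],[0,0,0]],
  [[0,0,0.007],[0,0,0]],
  [[0,0,0.007],[0,0,0]],
])

```text
t: 23.1
eef_pos: [0.4607, -0.2857, 0.0277]
tool_rot: [0.0, -0.384, 0.923, -0.001]
contact_force: [-0.1, 1.0, -0.1]
gripper_width: 0.282
```

Run:
```python
from h import *
st(); c=snap('wrist','w22');P=wpts(c); print('ring z',np.nanmedian(P[238:246,255:265,2]))
```

```text
{'t': 23.1, 'q': [0.9492, 0.6361, -0.6559, 1.9858, 0.5874, 0.7139, 2.2876], 'eef_pos': [0.4607, -0.2857, 0.0277], 'contact_force': [-0.0698, 1.026, -0.129], 'torque': [-0.0074, 0.0072, -0.0682], 'gripper_width': 0.2816}
ring z 0.050235042932134794
```

play_rows([
  [[0,0,0.001],[0,0,0]],
  [[0,0,0.002],[0,0,0]],
  [[0,0,0.003],[0,0,0]],
  [[0,0,0.003],[0,0,0]],
])

```text
t: 23.55
eef_pos: [0.4608, -0.2858, 0.0273]
tool_rot: [0.0, -0.384, 0.923, -0.001]
contact_force: [-3.3, 0.4, 8.3]
gripper_width: 0.284
```

Run:
```python
from h import *
st(); c=snap('wrist','w23');P=wpts(c); print('ring z',np.nanmedian(P[238:246,255:265,2]))
```

```text
{'t': 23.55, 'q': [0.9482, 0.6366, -0.655, 1.9859, 0.5888, 0.7134, 2.286], 'eef_pos': [0.4608, -0.2858, 0.0273], 'contact_force': [-3.3279, 0.3749, 8.3097], 'torque': [0.2396, 0.6128, 0.0373], 'gripper_width': 0.284}
ring z 0.04980328365563298
```

Contact: 8 N upward, ring top at 49.8 mm against 50 expected. The sleeve is home. Releasing, then straight up.

play_rows([
  [[0,0,-0.001],[0,0,0]],
  [[0,0,-0.001],[0,0,0]],
  [[0,0,-0.001],[0,0,0]],
  [[0,0,-0.001],[0,0,0]],
], fingers=46)

```text
t: 24.0
eef_pos: [0.4608, -0.2857, 0.0276]
tool_rot: [0.0, -0.384, 0.923, -0.001]
contact_force: [0.5, -0.9, 0.6]
gripper_width: 0.54
```

play_rows([
  [[0,0,-0.04],[0,0,0]],
  [[0,0,-0.1],[0,0,0]],
  [[0,0,-0.2],[0,0,0]],
  [[0,0,-0.3],[0,0,0]],
  [[0,0,-0.4],[0,0,0]],
  [[-0.2,0,-0.45],[0,0,0]],
  [[-0.2,0,-0.45],[0,0,0]],
  [[-0.2,0,-0.45],[0,0,0]],
])

```text
t: 24.8
eef_pos: [0.5211, -0.2239, 0.2109]
tool_rot: [0.003, -0.387, 0.922, -0.002]
contact_force: [-0.2, 0.1, -0.5]
gripper_width: 0.54
```

Run:
```python
from h import *
st()
for n in('scene','wrist','top'): snap(n,n[0]+'24')
P=wpts(load('w24'));a=P[(np.hypot(P[...,0]-.46,P[...,1]+.2855)<.016)&(P[...,2]>.044)&(P[...,2]<.053)];print('ring',a.mean(0),len(a), a[:,2].min(),a[:,2].max())
P=pts(load('t24'));c=load('t24')
cs=load('s24');P=pts(cs);y=np.radians(-14.75);lx=np.array([np.cos(y),np.sin(y),0]);ly=np.array([-np.sin(y),np.cos(y),0]);Q=P-[.4725,.3017,0]
k=(cs['pixels'][...,0]>70)&(np.abs(Q@lx)<.1)&(np.abs(Q@ly)<.1)&(P[...,2]<.013);a=P[k];print('lid',cv2.minAreaRect((a[:,:2]*1000).astype(np.float32)),a[:,2].mean())
crop('s24',100,120,400,320,2.6,'s24c')
```

```text
{'t': 24.8, 'q': [0.9405, 0.4382, -0.8295, 1.8021, 0.3675, 1.0557, 2.3408], 'eef_pos': [0.5211, -0.2239, 0.2109], 'contact_force': [-0.1751, 0.0865, -0.4504], 'torque': [0.046, 0.064, 0.0011], 'gripper_width': 0.54}
ring [ 0.46007034 -0.28548642  0.04979386] 398 0.044642303842109765 0.052944050356543315
lid ((471.3451232910156, 304.2593994140625), (171.34197998046875, 171.83746337890625), 74.98621368408203) 0.006714454801266788
```

View pics/s24c.png

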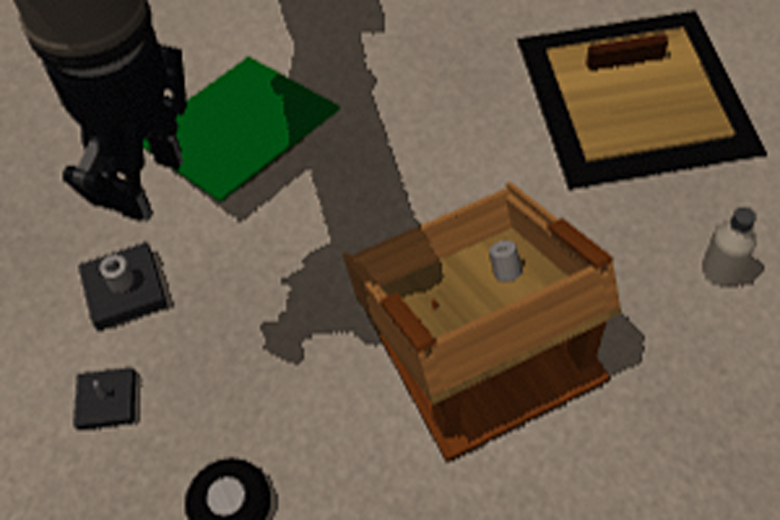

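View pics/w24.png

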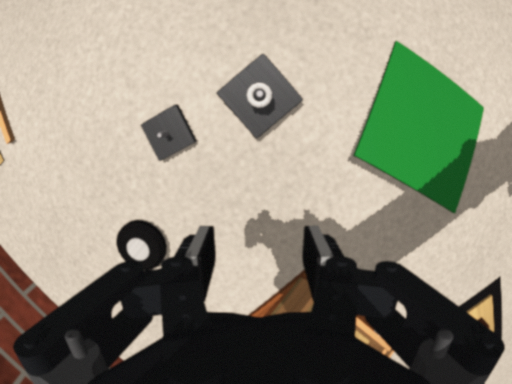

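View pics/t24.png

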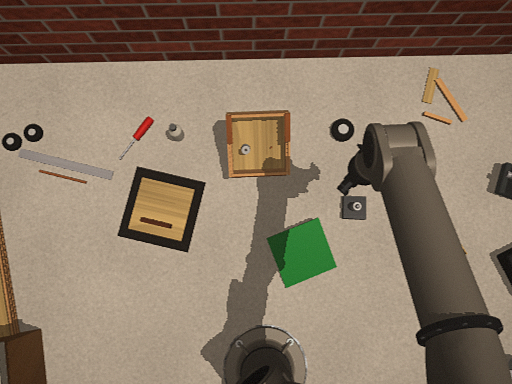

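The final pictures agree. The sleeve stands on the large block with the pin in its bore (wrist (260,95)), its top at 49.8 mm. The narrow sleeve is still in the box (top (245,149)). The lid is flat, handle up and centred on the mat, and the bystanders are at their old pixels.

Run:
```python
from h import *
st(); print(bot.hand_in())
```

```text
{'t': 24.95, 'q': [0.9449, 0.4396, -0.823, 1.8062, 0.3693, 1.0557, 2.3421], 'eef_pos': [0.5165, -0.229, 0.2078], 'contact_force': [0.6665, -0.0791, -0.0301], 'torque': [-0.0311, 0.0445, -0.0275], 'gripper_width': 0.5389}
the job is handed in; nothing more can be done
None
```

The job is done and was handed in at about 25 s of the 61 s allowed; the hand-in reports no verdict.

**Lid:** I raised its lip end about 6.4 mm and slid it 81 mm down and out, with about 1–2 N on the tool at the stops. I then set it flat on the mat, handle up, and let go once the mat carried its weight.

**Sleeve:** I identified the wide-bored sleeve (the right-hand one) in an enlarged crop, lifted it square off its dowel, and lowered it over the pin on the larger block. I stopped at an 8 N contact with the block, then released it and backed the arm away.

**Last checks:**
- **Sleeve seated:** its top is at 49.8 mm against 50 mm expected, with the pin tip centred in the bore.
- **Lid position:** the wrist camera put it within about 1 mm of the mat's centre just before release. The scene camera afterwards put it about 1 mm off in x and 2.5 mm in y, but it read the lid about 6 mm oversize.
- **Other things:** the narrow sleeve is still in the box. The glue bottle, wheel and screwdriver look unmoved, judged by eye from the top pictures.

**Disagreement:** the three cameras differed by about 2.5 mm on where the pin stood. I aimed by measuring the sleeve and pin in the same wrist picture instead.

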